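# Stow a cover panel with the lifter and set the stock dial

### The arm

A 7-joint arm with a two-finger parallel gripper is mounted at the origin on the work surface. World frame = base frame: x ahead of the robot, y to its left, z up, the work surface at z = 0. Lengths are in m, angles in rad, forces in N, time in s.
With the tool pointing down it reaches from about 0.425 to 0.95 m from the base axis. Payload 16.7 kg.
Tool frame: the origin (TCP) lies at the very end of the fingers, on their centre line; the grasp point (between the pads) lies 19 mm behind it; z points along the fingers, y is the direction in which the jaws open and shut (so a half turn about z gives the same grasp; the last joint's range is limited). The gripper opens to 94 mm and grips with 3 to 60 N. Pads are 16 mm wide; open, the fingers measure 119 mm over their backs; the gripper's body (75 mm by 177 mm) begins 78 mm behind the grasp point.
Start: joints at [1.075, 0.426, 0.074, 1.606, -0.034, 1.111, -0.067], TCP at [0.229, -0.635, 0.205] pointing down, gripper open.
Joint ranges: [-2.85, 2.85], [-0.5, 2.14], [-1.23, 1.37], [0.21, 2.46], [-1.02, 4.16], [0.16, 2.05], [-2.73, 2.73]. Speed limits (rad/s): [1.89, 1.89, 2.39, 2.39, 3.01, 3.01, 3.01].

### API

Orientations are given as a rotation vector (axis times angle).
In Python, from rig import env, cams, ticket gives the robot as it stands. The module is installed in compiled form; this text tells all that it offers.
- The arm moves only by the shell command python3 -m inch 'ROWS'. ROWS is JSON, a list of rows, each a list of 3 entries, a list of its own where there are three numbers: the shift along the tool's x, y, z in cm, then the turn about the tool's z in rad, then the opening, from 0 (shut) to 1 (fully open). A call has 1 to 5 rows; each row shifts and turns the commanded pose from where the row before left it, along the tool's axes as they then stand; what a row does not reach is not made up. A row lasts 1/10 s, in which the tool goes at most 50 mm and 8.59 degrees, less where a joint would pass 70% of its speed; a pose out of reach is approached as far as the arm can. A call with a gripper value outside its range is refused whole. The fingers move at their own pace and stop on an object; the grip force is fixed at half the most. Time passes only in rows, so rows that do not move let the fingers close. It gives the time, the measured TCP pose, the force and the opening at its end, in the units of the state.
- env.get_state(): the state, without advancing time (a new reading comes with each control period).
- cams.capture(name): name is "scene" or "side" or "wrist"; returns a dict with "frame" (480x640x3 uint8, red, green, blue), "z_map" (480x640 float32, m along the optical axis (not along the pixel's ray), 0 where there is no reading), "fx", "fy", "cx", "cy" (pixels), "k1" (the pictures are not rectified: a ray, as slopes to the right and down, at radius r is drawn at 1 + k1 r^2 times it, then the intrinsics apply), "world_from_camera" (4x4, takes a point from camera to world coordinates). Camera axes: x right, y down, z forward; pixel columns grow to the right and rows downward; lengths in m; the calibration is good to about 2 mm. A picture is of the moment at which its call begins.
- ticket.sign_off(): hands the job in, once; it reports no verdict.
The state is a dict: "clock": time; "q": joint angles; "dq": joint speeds; "effort": joint torques, N m; "eef_pos": TCP position; "orientation": TCP orientation; "wrist_force": force on the tool from outside, world axes, zero at the start; "ft_torque": the same for the moment, N m; "grip_width": finger opening in m.
Only numpy, scipy, OpenCV 4.12 (cv2) and the standard library are available. Lean on these libraries where they do the work, as an engineer would, in place of code of your own. Each camera call takes 0.05 s, during which the arm holds its last target.

### The job

Slide the flat lifter under the freshly coated black cover panel that lies on the two wooden battens, lift the panel off and set it down gently and fully home on the store cradle; keep the panel about level, and do not touch it with the fingers. Once it lies there and the lifter is out from under it, set the lifter back flat on its rubber mat and turn the cradle's stock dial to position 4 (the mark with four dots). Leave the other things where they are.

Things in the scene. Friction and masses are not known exactly. Their poses are not given: they have to be found in the camera images.
- panel_center (a point): centre (half-way up) of the cover panel: loose flat black sheet, 120 mm (its x) x 110 mm (its y) x 4 mm, about 0.09 kg, vent slots drawn on top. It starts flat across the two battens of the rest, up to 6 mm off the rest's centre and turned up to 0.08 rad to it. The fingers must not touch it.
- rest: fixed wooden rest; origin on the table under its middle. Two battens along y, 126 long, 20 wide, 20 mm high, centred at x = -50 and +50 mm, leave a tunnel 80 mm wide and 20 mm high under the panel, down to the table. Open at the -y end; the +y end is shut by a fence 42 mm high (y = 69 to 79 mm). So the lifter goes in along +y, and its handle ends up below the lamp bar (point lamp_edge).
- lamp_edge (a point): middle of the lower -y edge of the lamp bar fixed to the rest (rest frame x 60, y -145, z 210 mm); axes as the rest. The bar runs along x, 135 mm either way, 36 mm deep (to +y), 22 mm high, on a mast (24 mm square) at x = +145, y = +18 mm from here. While the lifter is under the panel the gripper must lean back to -y, about 30 to 40 degrees from vertical, to stay on the -y side of the bar.
- lifter_grip (a point): centre of the lifter's handle, a bar 60 mm long (x), 16 wide (y), 34 high (z); x points to the blade, z up. Loose steel spatula, 0.12 kg, that stands by itself on its blade: flat, 110 long, 56 wide, 3 mm thick, from 70 to 180 mm ahead (+x) of here, underside 66 mm below. A neck 14 mm wide slopes up from the blade's rear edge: keep the panel off it. Starts on the mat, blade roughly to mat +y.
- blade_mid (a point): middle of the lifter's blade, half-way through its thickness: 125 mm ahead of and 64.5 mm below the handle's centre. Same axes as the handle.
- mat: fixed grey rubber mat, 150 mm (x) x 250 mm (y) x 3 mm thick; origin on the table under its centre. The lifter's place.
- cradle: fixed galvanised store cradle; origin on the table under its middle. Two ribs as on the rest (along y, 126 x 20 x 20 mm high at x = -50 and +50 mm) carry the panel, its centre then 22 mm up. Lips 32 mm high at the sides (inner faces x = -68, +68 mm) and the +y end (y = 66 mm); open at -y to draw the blade out. Between the ribs: 17 mm deep to a floor sheet. Dial box 98 x 98 x 30 mm high at x = 126, y = -40.
- dial (a joint): stock dial on the cradle's box, rad, growing clockwise seen from above. Six clicks 0.45 rad apart: position 1 at 0, 2 at 0.45, 3 at 0.90, 4 at 1.35, 5 at 1.80, 6 at 2.25, marked by one to six white dots on the box. At 1 the white pointer line points to the cradle's -x, then swings clockwise towards +y. Starts between positions 1 and 3; about 0.1 N m turns it.
- dial_grip (a point): point on the dial's axis, 62 mm above the table, at the height to grip; turns with the dial. Grip bar 44 mm long (its x; pointer line on the -x half), 14 mm wide (its y), top 72 mm above the table; below it a disc 46 mm across, top 36 mm above the table.
- bracket_a: bystander, to be left alone: black U-shaped sheet-metal bracket, 70 x 100 x 40 mm high, standing on its two flanges; origin under its centre
- bracket_b: bystander, to be left alone: smaller black U-shaped bracket, 60 x 90 x 30 mm high, standing on its two flanges; origin under its centre
- tape: bystander, to be left alone: cardboard ring, 90 mm across, 30 mm high, lying flat; origin under its centre
- small_bin: bystander, to be left alone: small open blue bin, 150 x 90 x 60 mm high; origin under its centre
- carton: bystander, to be left alone: cardboard carton, 100 x 130 x 70 mm high; origin under its centre
- spacer: bystander, to be left alone: upright aluminium cylinder, 32 mm across, 60 mm high; origin under its centre
- jar: bystander, to be left alone: upright jar, 60 mm across, 80 mm high; origin under its centre
There are look-alikes about, which are no part of the job. There is more than one size of the part that bears panel_center; the job needs the smallest.

How it is judged:
On the way, in this order (a step that is already met when the one before it is completed fails the run):
1. the panel is lifted off the battens on the lifter (height (world z) of panel_center above 0.03 m and contact force between lifter and panel above 0.3 N and contact force between rest and panel below 0.02 N), for 0.2 s.
2. the panel lies home on the cradle's ribs between the lips, the lifter clear of it (x of panel_center in the frame of cradle between -0.011 and 0.011 m and y of panel_center in the frame of cradle between -0.02 and 0.015 m and z of panel_center in the frame of cradle between 0.019 and 0.026 m and angle between the x axis of panel_center and the x axis of cradle, either way round below 0.2 rad and contact force between lifter and panel below 0.02 N), for 0.2 s.
3. the dial is at position 4 (value of joint dial between 1.23 and 1.47 rad), for 0.2 s.
At the end, for the whole second after the job is handed in: Panel flat on the cradle's ribs between the lips (11 mm sideways, -20 to +15 mm along y, 0.2 rad), clear of the lifter; lifter released, blade flat on the mat with its middle inside the mat's outline; dial at position 4 (1.35 rad within 0.12); all at rest (all of step 2 and all of step 3 and x of blade_mid in the frame of mat between -0.075 and 0.075 m and y of blade_mid in the frame of mat between -0.125 and 0.125 m and height (world z) of blade_mid below 0.01 m and angle between blade_mid's own z axis and vertical below 0.1 rad and linear speed of each of panel, lifter below 0.02 m/s and contact force between the fingers and lifter below 0.05 N); the robot touches nothing.
It fails at once if the fingers touch the panel (contact force between the fingers and panel above 0.5 N).
It fails at once if the panel is tipped more than 30 degrees (angle between panel_center's own z axis and vertical above 0.52 rad).
It fails at once if the panel is dropped (falls freely, off the lifter, faster than 0.6 m/s) (linear speed of panel above 0.6 m/s and contact force between lifter and panel below 0.02 N).
It fails at once if a bystander is moved more than 25 mm (distance of any of bracket_a, bracket_b, tape, small_bin, carton, spacer, jar from where it was at the start of the episode above 0.025 m).
It also fails if it takes over 69 s, if anything falls off the work surface, if the arm or the gripper's body presses on something with over 40 N, if the wrist force passes 120 N, or if a joint passes its speed limit or range.

## Working session

There is one attempt and no reset: what is moved stays moved. The work goes in short steps, Python scripts to look and compute and a shell command to move; the robot and the scene stay as the last step left them, time stands still between calls to the robot, and variables do not carry over. Pictures are saved under pics/ and viewed, and the job is handed in when it is done.

```bash
ls -la; mkdir -p pics; cat > h.py <<'E'
import numpy as np, cv2
from rig import env, cams, ticket
from scipy.spatial.transform import Rotation as R
def shot(n,f=None):
    c=cams.capture(n)
    if f: cv2.imwrite(f'pics/{f}.png',cv2.cvtColor(c['frame'],cv2.COLOR_RGB2BGR)); np.savez(f'pics/{f}.npz',**c)
    return c
def load(f): return dict(np.load(f'pics/{f}.npz'))
def ray(c,u,v):
    K=np.array([[c['fx'],0,c['cx']],[0,c['fy'],c['cy']],[0,0,1]],float)
    p=cv2.undistortPoints(np.array([[[u,v]]],float),K,np.array([float(c['k1']),0,0,0]))[0,0]
    return np.array([p[0],p[1],1.])
def onz(c,u,v,z):
    T=c['world_from_camera'];d=T[:3,:3]@ray(c,u,v);o=T[:3,3]
    return o+d*(z-o[2])/d[2]
def dep(c,u,v):
    z=float(c['z_map'][int(round(v)),int(round(u))]);T=c['world_from_camera']
    return T[:3,:3]@(ray(c,u,v)*z)+T[:3,3]
def proj(c,P):
    T=np.linalg.inv(c['world_from_camera']);p=T[:3,:3]@np.asarray(P,float)+T[:3,3]
    x,y=p[:2]/p[2];r=1+float(c['k1'])*(x*x+y*y)
    return np.array([c['fx']*x*r+c['cx'],c['fy']*y*r+c['cy']])
E
python3 - <<'E'
from h import *
s=env.get_state(); print(s); print(R.from_rotvec(s['orientation']).as_matrix())
for n in ['scene','side','wrist']:
    c=shot(n,n+'0'); print(n,c['fx'],c['k1'],c['world_from_camera'].round(3))
E
python3 -m inch --help; python3 -m inch '[]'
```

```text
total 12
drwxr-xr-x  3 agent agent 4096 Dec  7 02:10 .
drwxr-xr-x 23 root  root  4096 Dec  7 02:10 ..
drwxr-xr-x  2 agent agent 4096 Dec  7 02:10 pics
{'clock': 0.0, 'q': array([ 1.07447014,  0.42672652,  0.07385769,  1.60659923, -0.0340632 ,
        1.11080142, -0.06707846]), 'dq': array([-0.00164066,  0.00100769,  0.00042061,  0.00144442,  0.00140249,
       -0.000837  , -0.00054507]), 'effort': array([-1.50952005e-04, -9.35841894e+01,  3.66665907e+00, -4.54196942e+01,
       -4.90848161e-02,  2.02661409e-02,  1.18083922e-04]), 'eef_pos': array([ 0.22924976, -0.63441444,  0.20478292]), 'orientation': array([-3.09326439e+00, -5.41855491e-01,  5.44095543e-04]), 'wrist_force': array([ 0.17187062, -0.44008367,  0.00151015]), 'ft_torque': array([-0.00373845, -0.02599213, -0.03141342]), 'grip_width': 0.09429216891667208}
[[ 9.40456142e-01  3.39914606e-01 -5.53147824e-04]
 [ 3.39915032e-01 -9.40455448e-01  1.14946112e-03]
 [-1.29492258e-04 -1.26904103e-03 -9.99999186e-01]]
scene 547.0119606576533 -0.07940940181769446 [[ 0.229  0.555 -0.8    1.506]
 [ 0.973 -0.137  0.184 -0.189]
 [-0.008 -0.821 -0.571  0.864]
 [ 0.     0.     0.     1.   ]]
side 514.1742110971254 -0.10358328594951367 [[-0.991 -0.077  0.113  0.356]
 [-0.136  0.679 -0.722  0.977]
 [-0.021 -0.73  -0.683  1.065]
 [ 0.     0.     0.     1.   ]]
wrist 333.1438214427826 -0.05438845252394336 [[ 0.341 -0.915 -0.215  0.292]
 [-0.94  -0.333 -0.077 -0.612]
 [-0.001  0.228 -0.974  0.384]
 [ 0.     0.     0.     1.   ]]invalid input: not JSON, or not a number
invalid input
```

View pics/scene0.png

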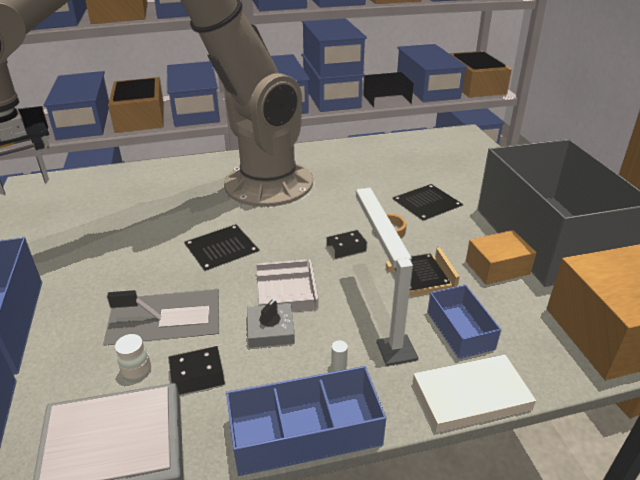

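View pics/side0.png

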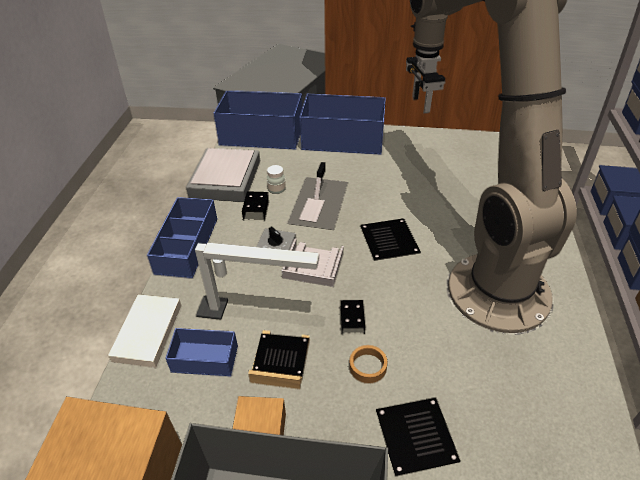

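View pics/wrist0.png

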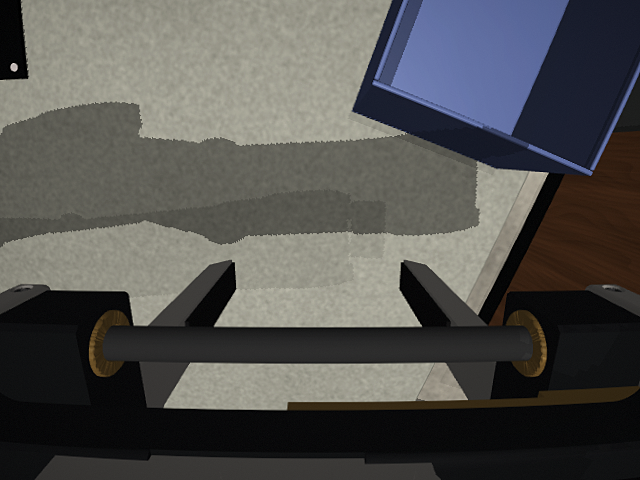

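```bash
python3 -m inch '[[[0,0,0],[0.05,0,0],1]]'; python3 -m inch '[[[0,0,2],0,1]]'
```

```text
clock: 0.25
eef_pos: [0.2298, -0.636, 0.1873]
orientation: [3.091, 0.541, 0.001]
wrist_force: [0.1, -0.8, -0.2]
grip_width: 0.0939invalid input
```

```bash
python3 - <<'E'
from h import *
def crop(f,x0,y0,x1,y1,s,o):
    im=cv2.imread(f'pics/{f}.png')[y0:y1,x0:x1]; cv2.imwrite(f'pics/{o}.png',cv2.resize(im,None,fx=s,fy=s,interpolation=cv2.INTER_CUBIC))
crop('scene0',350,180,500,300,5,'c1')
crop('side0',230,310,330,400,7,'c2')
crop('scene0',90,250,330,360,3.3,'c3')
crop('side0',230,150,360,300,4,'c4')
E
```

```text
(no output)
```

View pics/c1.png

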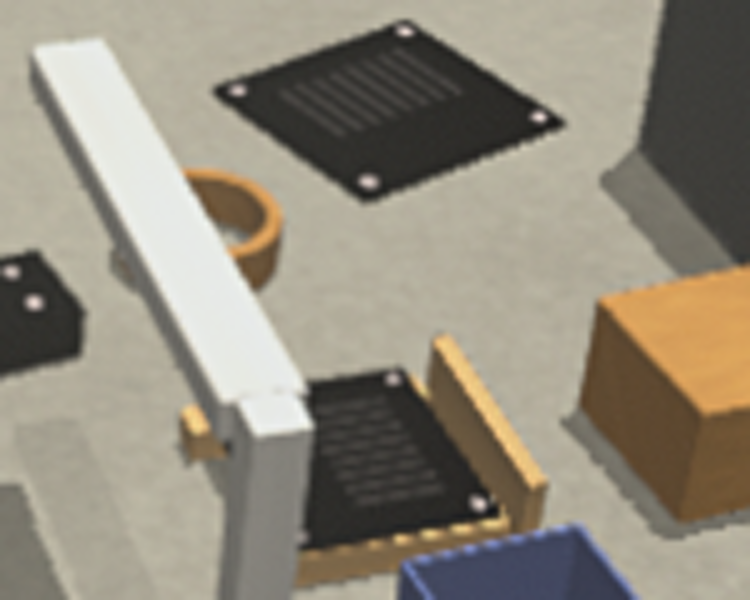

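View pics/c2.png

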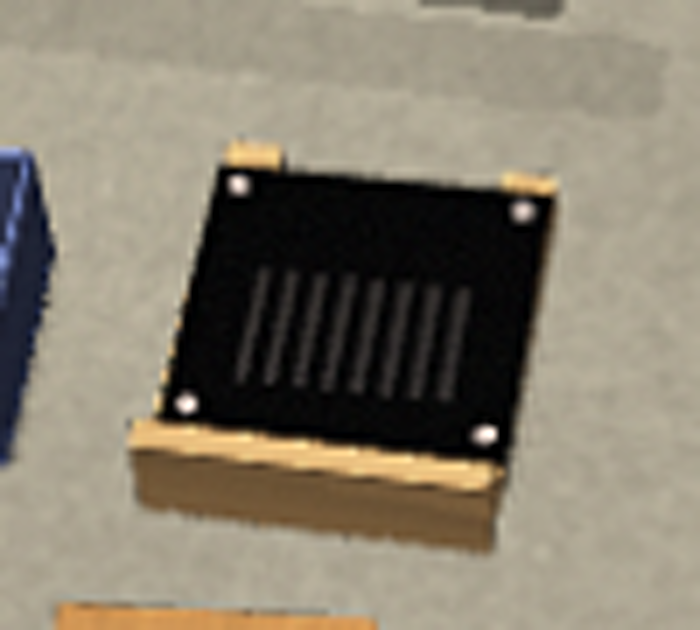

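View pics/c3.png

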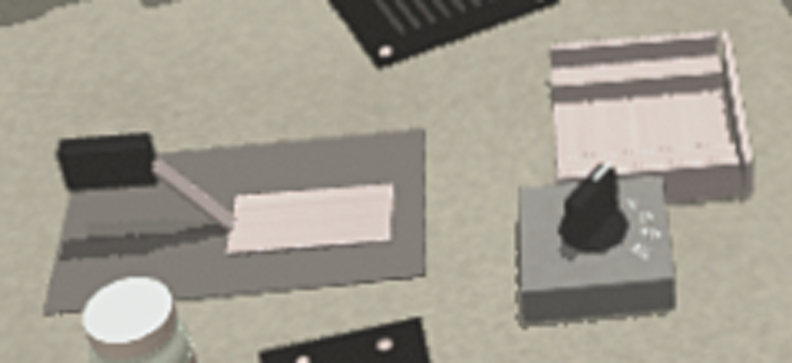

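View pics/c4.png

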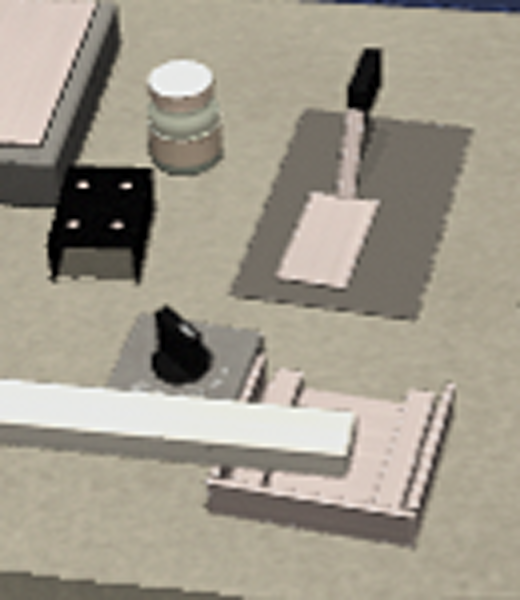

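```bash
python3 - <<'E'
from h import *
si=load('side0');sc=load('scene0')
def P(c,s,ox,oy,pts,z,name):
    q=np.array([onz(c,ox+(u+.5)/s-.5,oy+(v+.5)/s-.5,z) for u,v in pts]); print(name,(q[:,:2]*1000).round(0).tolist(),'mean',(q.mean(0)*1000).round(1)[:2]); return q
S=lambda pts,z,n:P(si,7,230,310,pts,z,n)
p=S([(222,168),(555,195),(508,462),(157,418)],.024,'panel corners'); 
h=S([(238,184),(523,210),(485,434),(187,403)],.024,'holes')
for a,b in((0,1),(3,2),(0,3),(1,2)): d=h[b]-h[a]; print(np.linalg.norm(d),np.degrees(np.arctan2(d[1],d[0])))
S([(230,145),(280,150),(503,177),(556,181)],.020,'batten -y ends (outer,inner,inner,outer)')
S([(135,425),(505,468)],.042,'fence inner top')
P(sc,5,350,180,[(393,378),(480,503),(303,537)],.024,'scene holes')
P(sc,5,350,180,[(40,70),(220,400)],.21,'lamp low?')
P(sc,5,350,180,[(433,338),(535,490),(546,485),(447,334)],.042,'fence top scene')
S4=lambda pts,z,n:P(si,4,230,150,pts,z,n)
C3=lambda pts,z,n:P(sc,3.3,90,250,pts,z,n)
b=S4([(312,194),(379,201),(345,288),(277,277)],.006,'blade side')
b2=C3([(228,252),(237,197),(393,184),(390,240)],.006,'blade scene')
for b in(b,b2):
    for i in range(4): d=b[(i+1)%4]-b[i]; print(round(np.linalg.norm(d)*1000),round(np.degrees(np.arctan2(d[1],d[0])),1),end=' ')
    print()
S4([(303,110),(472,128),(418,318),(232,293)],.003,'mat side'); C3([(425,130),(424,275),(45,315)],.003,'mat scene')
C3([(58,140),(152,133)],.086,'handle top scene');S4([(363,48),(382,52)],.086,'handle top side')
S4([(208,485),(413,518),(453,385)],.032,'cradle lips side'); C3([(551,42),(726,32),(750,160)],.032,'cradle lips scene')
C3([(519,187),(663,178),(674,278),(519,292)],.03,'dialbox'); 
for uv in [(285,352),(283,378),(260,345)]: print(uv,dep(si,*uv).round(4))
print('lamp top',dep(sc,375,215),dep(sc,400,258),dep(sc,365,195))
T=sc['world_from_camera']
E
```

```text
panel corners [[614.0, 232.0], [494.0, 229.0], [494.0, 339.0], [614.0, 337.0]] mean [553.9 284.2]
holes [[606.0, 238.0], [504.0, 237.0], [503.0, 329.0], [605.0, 330.0]] mean [554.8 283.5]
0.1022367254201779 -179.24295653981997
0.10187645650669654 -179.5821269302518
0.09149900701890007 90.84152876653067
0.09210225604476938 90.6157455710661
batten -y ends (outer,inner,inner,outer) [[614.0, 219.0], [595.0, 219.0], [514.0, 221.0], [495.0, 220.0]] mean [554.6 219.6]
fence inner top [[616.0, 351.0], [492.0, 352.0]] mean [554.2 351.8]
scene holes [[504.0, 328.0], [606.0, 331.0], [608.0, 240.0]] mean [572.8 299.5]
lamp low? [[468.0, 146.0], [723.0, 143.0]] mean [595.5 144.7]
fence top scene [[500.0, 350.0], [623.0, 348.0], [620.0, 355.0], [498.0, 358.0]] mean [560.3 352.8]
blade side [[581.0, -338.0], [524.0, -335.0], [538.0, -224.0], [593.0, -231.0]] mean [ 558.8 -282.2]
blade scene [[582.0, -339.0], [528.0, -333.0], [540.0, -225.0], [596.0, -231.0]] mean [ 561.5 -282.1]
56 176.8 112 83.2 56 -7.3 108 -96.6 
54 173.4 108 83.8 56 -6.2 109 -97.1 
mat side [[606.0, -457.0], [458.0, -447.0], [478.0, -199.0], [626.0, -212.0]] mean [ 541.6 -328.8]
mat scene [[484.0, -198.0], [631.0, -212.0], [611.0, -458.0]] mean [ 575.2 -289.3]
handle top scene [[536.0, -436.0], [543.0, -375.0]] mean [ 539.8 -405.3]
handle top side [[550.0, -437.0], [533.0, -433.0]] mean [ 541.4 -434.8]
cradle lips side [[600.0, 21.0], [456.0, 35.0], [441.0, -98.0]] mean [499.  -13.6]
cradle lips scene [[440.0, -98.0], [459.0, 32.0], [602.0, 17.0]] mean [500.6 -16.3]
dialbox [[590.0, -141.0], [604.0, -44.0], [698.0, -55.0], [687.0, -153.0]] mean [644.7 -98.6]
(285, 352) [0.5448 0.2799 0.0255]
(283, 378) [0.5346 0.3593 0.0382]
(260, 345) [0.6091 0.2677 0.026 ]
lamp top [0.59393808 0.14619613 0.23095377] [0.74530227 0.14613625 0.23020602] [0.51039385 0.15027859 0.23050492]
```

```bash
python3 -m inch '[[[-2,-4,-1],0,1],[[-2,-4,-1],0,1],[[-2,-4,0],0,1],[[-2,-4,0],0,1],[[-2,-2,0],0,1]]'; python3 -c "
from h import *
print(env.get_state()['q'].round(3))"; python3 -m inch '[[[-2,-2,0],0,1],[[0,-2,0],0,1]]'; python3 -c "
from h import *
s=env.get_state();print(s['q'].round(3),R.from_rotvec(s['orientation']).as_matrix()[:,2])"
```

```text
clock: 0.75
eef_pos: [0.0724, -0.4969, 0.2054]
orientation: [-3.094, -0.541, -0.0]
wrist_force: [-0.2, 0.1, 1.6]
grip_width: 0.0942
[ 1.197  0.142  0.111  1.991 -0.019  1.01   0.093]
clock: 0.95
eef_pos: [0.0392, -0.4683, 0.2055]
orientation: [3.095, 0.537, -0.001]
wrist_force: [1.5, -0.4, 0.7]
grip_width: 0.0941
[ 1.228  0.085  0.129  2.056 -0.012  1.001  0.137] [-3.63168217e-04 -2.39226235e-04 -9.99999905e-01]
```

```bash
python3 -m inch '[[[-1,-3,0],0,1],[[-1,-3,0],0,1]]'; python3 -c "
from h import *
s=env.get_state();print(s['q'].round(3),R.from_rotvec(s['orientation']).as_matrix()[:,2])"; python3 -m inch '[[[0.7,-2,0],0,1],[[0.7,-2,0],0,1],[[0.7,-2,0],0,1]]'; python3 -c "
from h import *
s=env.get_state();print(s['q'].round(3),R.from_rotvec(s['orientation']).as_matrix()[:,2])"
```

```text
clock: 1.15
eef_pos: [0.002, -0.418, 0.2053]
orientation: [-3.094, -0.542, -0.0]
wrist_force: [-0.4, -0.3, 0.8]
grip_width: 0.094
[ 1.262e+00 -1.000e-02  1.490e-01  2.154e+00  2.000e-03  9.980e-01
  1.870e-01] [-3.31765817e-05  3.80265124e-04 -9.99999927e-01]
clock: 1.45
eef_pos: [0.0017, -0.3544, 0.2054]
orientation: [-3.095, -0.541, -0.0]
wrist_force: [1.2, 0.3, -0.1]
grip_width: 0.0938
[ 1.252 -0.134  0.12   2.264  0.019  1.011  0.136] [ 4.03440870e-06  9.72771244e-05 -9.99999995e-01]
```

```bash
python3 -m inch '[[[0.7,-2,0],0,1],[[0.7,-2,0],0,1],[[0.7,-2,0],0,1],[[0.7,-2,0],0,1]]'; python3 -c "
from h import *
s=env.get_state();print(s['q'].round(3),R.from_rotvec(s['orientation']).as_matrix()[:,2])"; python3 -m inch '[[[0.7,-2,0],0,1],[[0.7,-2,0],0,1]]'; python3 -c "
from h import *
s=env.get_state();print(s['q'].round(3),R.from_rotvec(s['orientation']).as_matrix()[:,2])"
```

```text
clock: 1.85
eef_pos: [0.001, -0.2697, 0.2054]
orientation: [-3.094, -0.542, 0.0]
wrist_force: [0.2, 0.3, -0.0]
grip_width: 0.0941
[ 1.247 -0.317  0.062  2.394  0.022  1.064  0.071] [-2.24712174e-05  5.37291350e-05 -9.99999998e-01]
clock: 2.05
eef_pos: [0.0006, -0.2274, 0.2054]
orientation: [-3.094, -0.542, 0.0]
wrist_force: [0.3, 0.7, -0.1]
grip_width: 0.0942
[ 1.257 -0.417  0.017  2.45   0.008  1.109  0.045] [-4.17932264e-05  3.66320189e-05 -9.99999998e-01]
```

```bash
python3 -m inch '[[[0.7,-2,0],0,1],[[0,0,0],0,1]]'; python3 -c "
from h import *
s=env.get_state();print(s['q'].round(3),R.from_rotvec(s['orientation']).as_matrix()[:,2])"; python3 -m inch '[[[0,0,-1],0,1],[[0,0,-1],0,1]]'; python3 -c "
from h import *
s=env.get_state();print(s['q'].round(3),R.from_rotvec(s['orientation']).as_matrix()[:,2])"
```

```text
clock: 2.25
eef_pos: [-0.0007, -0.2194, 0.2067]
orientation: [3.092, 0.538, 0.001]
wrist_force: [-0.0, -0.9, -0.4]
grip_width: 0.0938
[ 1.396 -0.428 -0.08   2.454 -0.037  1.111  0.113] [ 0.00134062 -0.00301633 -0.99999455]
clock: 2.45
eef_pos: [-0.0, -0.2204, 0.2275]
orientation: [3.093, 0.542, 0.002]
wrist_force: [-0.0, -0.1, 0.1]
grip_width: 0.094
[ 1.395 -0.447 -0.077  2.417 -0.037  1.169  0.117] [ 0.00166634 -0.00120398 -0.99999789]
```

```bash
python3 -m inch '[[[1.4,-4,0],0,1],[[1.4,-4,0],0,1],[[0,0,0],0,1]]'; python3 -c "
from h import *
s=env.get_state();print(s['q'].round(3),R.from_rotvec(s['orientation']).as_matrix()[:,2])"
```

```text
clock: 2.75
eef_pos: [-0.0017, -0.1982, 0.222]
orientation: [-3.087, -0.539, -0.005]
wrist_force: [-0.1, -0.8, -1.1]
grip_width: 0.0943
[ 1.667 -0.477 -0.254  2.44  -0.129  1.176  0.266] [ 0.00199827  0.00824168 -0.99996404]
```

```bash
python3 -m inch '[[[1.7,-4.7,0],0,1],[[1.7,-4.7,0],0,1],[[0,0,0],0,1]]'; python3 -c "
from h import *
s=env.get_state();print(s['q'].round(3),R.from_rotvec(s['orientation']).as_matrix()[:,2])"
```

```text
clock: 3.05
eef_pos: [-0.0051, -0.1745, 0.2185]
orientation: [-3.046, -0.526, -0.034]
wrist_force: [0.4, 0.1, 0.2]
grip_width: 0.0936
[ 1.659 -0.491 -0.228  2.456 -0.134  1.221  0.281] [ 0.01311429  0.05375342 -0.99846812]
```

```bash
python3 -c "
from h import *
shot('scene','s1');shot('side','d1')"
```

```text
(no output)
```

View pics/s1.png

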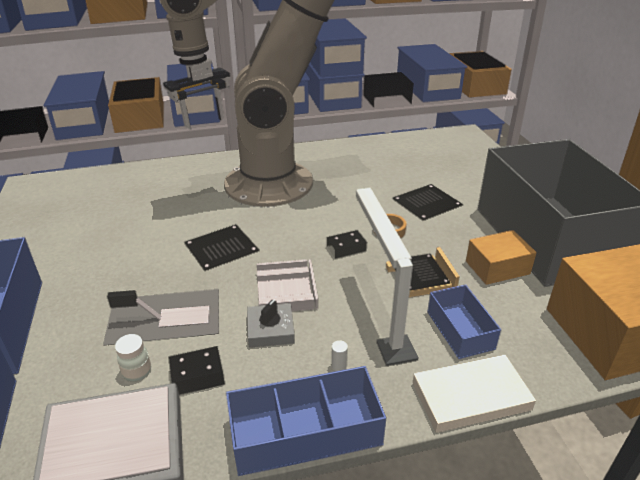

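View pics/d1.png

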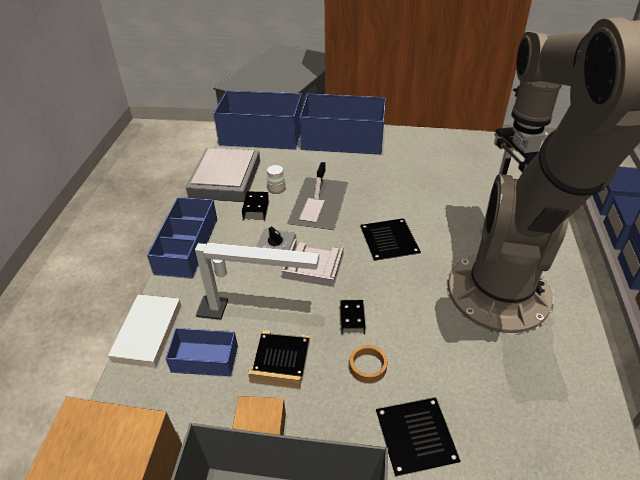

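```bash
python3 -m inch '[[[-1,2.8,0],0.15,1],[[-0.5,2.8,0],0.15,1]]'; python3 -c "
from h import *
s=env.get_state();print(s['q'].round(3),R.from_rotvec(s['orientation']).as_matrix().round(3))"
```

```text
clock: 3.35
eef_pos: [-0.0017, -0.2348, 0.2155]
orientation: [-3.091, -0.074, -0.022]
wrist_force: [0.1, -0.1, -0.2]
grip_width: 0.0939
[ 1.752e+00 -3.400e-01 -3.050e-01  2.383e+00 -1.300e-01  1.135e+00
  1.000e-03] [[ 0.999  0.048  0.013]
 [ 0.048 -0.998  0.05 ]
 [ 0.015 -0.049 -0.999]]
```

```bash
python3 -m inch '[[[0,4,1],0.15,1],[[-0.5,4,1],0.15,1],[[1,4,2],0.15,1],[[2,4,3],0.15,1],[[2,3,3],0.15,1]]';  python3 -m inch '[[[0,0,3],0.15,1],[[0,0,2],0.15,1],[[0,0,0],0.15,1],[[0,0,0],0.15,1],[[0,0,0],0.15,1]]'; python3 -c "
from h import *
s=env.get_state();print(s['q'].round(3),R.from_rotvec(s['orientation']).as_matrix().round(3))"
```

```text
clock: 3.85
eef_pos: [-0.0028, -0.4285, 0.1054]
orientation: [-2.9, 1.065, 0.007]
wrist_force: [-0.5, -1.2, 1.0]
grip_width: 0.094
clock: 4.35
eef_pos: [-0.0023, -0.4234, 0.0563]
orientation: [-2.312, 2.055, 0.04]
wrist_force: [0.1, -0.3, 1.2]
grip_width: 0.0939
[ 1.653  0.276 -0.24   2.23   0.069  0.695 -1.658] [[ 0.118 -0.993  0.013]
 [-0.992 -0.117  0.053]
 [-0.051 -0.019 -0.999]]
```

```bash
python3 -m inch '[[[-4,0,0],0.12,1],[[-4,0,0],0,1],[[-4,0,0],0,1],[[-4,0,0],0,1]]'; python3 -c "
from h import *
s=env.get_state();print(s['q'].round(3),R.from_rotvec(s['orientation']).as_matrix().round(3))"
```

```text
clock: 4.75
eef_pos: [-0.0082, -0.2994, 0.0641]
orientation: [-2.195, 2.181, 0.048]
wrist_force: [-0.3, -1.1, 0.0]
grip_width: 0.094
[ 1.809  0.087 -0.413  2.459  0.023  0.656 -1.757] [[ 0.007 -1.     0.011]
 [-0.998 -0.006  0.055]
 [-0.055 -0.012 -0.998]]
```

```bash
python3 -m inch '[[[-5,0,0],0,1],[[-5,0,0],0,1],[[-5,0,0],0,1],[[-5,0,0],0,1]]'; python3 -c "
from h import *
s=env.get_state();print(s['q'].round(3),R.from_rotvec(s['orientation']).as_matrix().round(3))"
```

```text
clock: 5.15
eef_pos: [-0.011, -0.2715, 0.0758]
orientation: [-2.173, 2.162, 0.061]
wrist_force: [0.3, 0.0, 0.7]
grip_width: 0.0937
[ 2.347  0.069 -0.916  2.46   0.028  0.717 -1.729] [[ 0.006 -1.     0.025]
 [-0.997 -0.004  0.082]
 [-0.082 -0.026 -0.996]]
```

```bash
python3 -m inch '[[[-5,0,1],0,1],[[-5,0,1],0,1],[[-5,0,1],0,1],[[-5,0,0],0,1]]'; python3 -c "
from h import *
s=env.get_state();print(s['q'].round(3),R.from_rotvec(s['orientation']).as_matrix().round(3))"
```

```text
clock: 5.55
eef_pos: [-0.0147, -0.2188, 0.1165]
orientation: [-2.137, 2.126, 0.125]
wrist_force: [1.5, 1.9, -1.9]
grip_width: 0.094
[ 2.84  -0.184 -1.227  2.46  -0.246  0.91  -1.337] [[ 0.008 -1.     0.029]
 [-0.989 -0.003  0.146]
 [-0.146 -0.03  -0.989]]
```

```bash
python3 -m inch '[[[-4,0,2],0,1],[[-4,0,2],0,1],[[-4,0,2],0,1]]'; python3 -c "
from h import *
s=env.get_state();print(s['q'].round(3),R.from_rotvec(s['orientation']).as_matrix().round(3))"
```

```text
clock: 5.85
eef_pos: [-0.0211, -0.1783, 0.1421]
orientation: [-2.099, 2.088, 0.197]
wrist_force: [-0.3, -0.9, -0.6]
grip_width: 0.0937
[ 2.842 -0.316 -1.122  2.46  -0.307  1.07  -1.182] [[ 0.009 -1.     0.029]
 [-0.977 -0.002  0.215]
 [-0.215 -0.03  -0.976]]
```

```bash
python3 -m inch '[[[4,-0.3,1.5],0,1],[[4,-0.3,1.5],0,1],[[4,-0.3,1.5],0,1],[[3,0,1.5],0,1]]'; python3 -c "
from h import *
s=env.get_state();print(s['eef_pos'],s['q'].round(3),R.from_rotvec(s['orientation']).as_matrix()[:,2].round(3))";python3 -m inch '[[[-4,0,0.8],0,1],[[-4,0,0.8],0,1],[[-4,0,0.8],0,1],[[-4,0,1],0,1],[[-4,0,1],0,1]]'; python3 -c "
from h import *
s=env.get_state();print(s['q'].round(3),R.from_rotvec(s['orientation']).as_matrix().round(3))"
```

```text
clock: 6.25
eef_pos: [-0.0243, -0.2592, 0.0883]
orientation: [-2.096, 2.088, 0.21]
wrist_force: [-1.7, 0.7, 1.1]
grip_width: 0.0941
[-0.0242852  -0.25920115  0.08827705] [ 2.617  0.22  -1.196  2.372  0.182  0.917 -1.858] [ 0.024  0.222 -0.975]
clock: 6.75
eef_pos: [-0.0161, -0.1573, 0.1335]
orientation: [-2.052, 2.038, 0.309]
wrist_force: [0.3, -0.1, 0.7]
grip_width: 0.0939
[ 2.843 -0.214 -1.225  2.46  -0.213  1.086 -1.346] [[ 0.009 -1.     0.014]
 [-0.951 -0.004  0.31 ]
 [-0.309 -0.016 -0.951]]
```

```bash
python3 -m inch '[[[4,0,2.5],0,1],[[4,0,2.5],0,1],[[4,0,2.5],0,1],[[4,0,1],0,1]]';python3 -c "
from h import *
s=env.get_state();print(s['q'].round(3))"; python3 -m inch '[[[-4,0,1.4],0,1],[[-4,0,1.4],0,1],[[-4,0,1.4],0,1],[[-4,0,1.4],0,1],[[-4,0,1.4],0,1]]'; python3 -c "
from h import *
s=env.get_state();print(s['q'].round(3),R.from_rotvec(s['orientation']).as_matrix().round(3))"
```

```text
clock: 7.15
eef_pos: [-0.0259, -0.2262, 0.0677]
orientation: [-2.05, 2.038, 0.333]
wrist_force: [-1.8, 0.3, 3.4]
grip_width: 0.094
[ 2.527  0.322 -1.16   2.394  0.268  0.96  -1.989]
clock: 7.65
eef_pos: [-0.037, -0.1311, 0.1338]
orientation: [-1.997, 1.984, 0.399]
wrist_force: [-0.3, 0.1, -0.2]
grip_width: 0.0943
[ 2.844 -0.104 -1.225  2.46  -0.091  1.13  -1.437] [[ 0.009 -1.     0.013]
 [-0.917 -0.003  0.398]
 [-0.398 -0.015 -0.917]]
```

```bash
python3 -m inch '[[[4,-0.5,2.5],0,1],[[4,-1,2.5],0,1],[[4,-1,2.5],0,1],[[3,-0.5,1],0,1]]';python3 -c "
from h import *
s=env.get_state();print(s['q'].round(3))"; python3 -m inch '[[[-4,0,1.5],0,1],[[-4,0,1.5],0,1],[[-4,0,1.5],0,1],[[-4,0,1.5],0,1],[[-4,0,1.5],0,1]]'; python3 -c "
from h import *
s=env.get_state();print(s['q'].round(3),R.from_rotvec(s['orientation']).as_matrix().round(3))"
```

```text
clock: 8.05
eef_pos: [-0.0253, -0.1979, 0.0518]
orientation: [-1.998, 1.988, 0.411]
wrist_force: [-0.5, -1.4, 1.4]
grip_width: 0.0941
[ 2.469  0.404 -1.121  2.411  0.306  0.986 -2.055]
clock: 8.55
eef_pos: [-0.0426, -0.1111, 0.1325]
orientation: [-1.94, 1.93, 0.467]
wrist_force: [-0.8, -0.3, 0.6]
grip_width: 0.0939
[ 2.806  0.011 -1.225  2.46  -0.008  1.174 -1.553] [[ 0.011 -1.     0.021]
 [-0.88   0.001  0.476]
 [-0.475 -0.023 -0.879]]
```

```bash
python3 -m inch '[[[4,-1,3],0,1],[[4,-1,3],0,1],[[3,-1,2],0,1]]';python3 -c "
from h import *
s=env.get_state();print(s['q'].round(3))"; python3 -m inch '[[[-3,0,2.5],0,1],[[-4,0,2],0,1],[[-4,0,2],0,1],[[-4,0,2],0,1]]'; python3 -c "
from h import *
s=env.get_state();print(s['q'].round(3),R.from_rotvec(s['orientation']).as_matrix().round(3))"
```

```text
clock: 8.85
eef_pos: [-0.0307, -0.1507, 0.0595]
orientation: [-1.94, 1.945, 0.48]
wrist_force: [-2.0, -1.4, 0.6]
grip_width: 0.094
[ 2.527  0.402 -1.157  2.453  0.274  1.035 -2.037]
clock: 9.25
eef_pos: [-0.0477, -0.103, 0.1096]
orientation: [-1.882, 1.878, 0.528]
wrist_force: [0.2, -0.3, -0.3]
grip_width: 0.0938
[ 2.72   0.252 -1.225  2.46   0.143  1.18  -1.798] [[ 0.011 -0.999  0.031]
 [-0.837  0.008  0.548]
 [-0.548 -0.032 -0.836]]
```

```bash
cat >> h.py <<'E'
def to(p,turn=0,maxstep=4.5):
    s=env.get_state(); M=R.from_rotvec(s['orientation']).as_matrix()
    d=np.asarray(p)-s['eef_pos']; t=M.T@d*100; n=int(np.ceil(np.linalg.norm(t)/maxstep))
    print('at',s['eef_pos'].round(4),'tool shift cm',t.round(2),'rows',n,'each',(t/n).round(2), 'F',s['wrist_force'].round(1))
def st():
    s=env.get_state(); M=R.from_rotvec(s['orientation']).as_matrix()
    print('t',round(s['clock'],2),'tcp',s['eef_pos'].round(4),'\nM',M.round(3).tolist(),'\nF',s['wrist_force'].round(1),'T',s['ft_torque'].round(2),'w',round(s['grip_width'],4),'q',s['q'].round(2)); return s
E
python3 -m inch '[[[4.5,0,0],0.058,1],[[4.5,0,0],0,1],[[4.5,0,-2],0,1],[[4.5,0,-2],0,1],[[4.5,0,-2],0,1]]'; python3 -c "
from h import *
st(); to([.543,-.462,.137])"
```

```text
clock: 9.75
eef_pos: [-0.0577, -0.3216, 0.0385]
orientation: [-1.837, 1.935, 0.546]
wrist_force: [-0.6, -0.7, 0.4]
grip_width: 0.0939
t 9.75 tcp [-0.0577 -0.3216  0.0385] 
M [[-0.043, -0.999, 0.03], [-0.836, 0.052, 0.547], [-0.548, -0.001, -0.837]] 
F [-0.6 -0.7  0.4] T [-0.39 -0.03 -0.03] w 0.0939 q [ 2.32  0.71 -0.95  2.05  0.42  1.28 -2.11]
at [-0.0577 -0.3216  0.0385] tool shift cm [  3.76 -60.74 -14.14] rows 14 each [ 0.27 -4.34 -1.01] F [-0.6 -0.7  0.4]
```

```bash
python3 -m inch '[[[0.5,-3.5,-3.5],0,1],[[0.5,-3.5,-3.5],0,1],[[0.5,-3.5,-3.5],0,1],[[0.5,-4.5,-2],0,1],[[0.3,-4.5,-2],0,1]]';python3 -m inch '[[[0.3,-4.5,0],0,1],[[0.3,-4.5,0],0,1],[[0.3,-4.5,0],0,1],[[0.3,-4.5,0],0,1],[[0.3,-4.5,0],0,1]]'; python3 -c "
from h import *
st(); to([.543,-.462,.137])"
```

```text
clock: 10.25
eef_pos: [0.1337, -0.4291, 0.1488]
orientation: [-1.836, 1.936, 0.545]
wrist_force: [0.5, -1.0, -0.2]
grip_width: 0.0942
clock: 10.75
eef_pos: [0.3581, -0.4521, 0.1396]
orientation: [-1.836, 1.935, 0.547]
wrist_force: [0.4, -0.4, -0.2]
grip_width: 0.094
t 10.75 tcp [ 0.3581 -0.4521  0.1396] 
M [[-0.043, -0.999, 0.03], [-0.835, 0.053, 0.547], [-0.548, -0.001, -0.836]] 
F [ 0.4 -0.4 -0.2] T [-0.41 -0.06 -0.01] w 0.094 q [ 1.6   0.86 -1.    1.5   0.23  1.48 -2.59]
at [ 0.3581 -0.4521  0.1396] tool shift cm [  0.17 -18.51   0.22] rows 5 each [ 0.03 -3.7   0.04] F [ 0.4 -0.4 -0.2]
```

```bash
python3 -m inch '[[[0,-3.7,0],-0.15,1],[[0.55,-3.66,0],-0.15,1],[[1.1,-3.5,0],-0.15,1],[[1.6,-3.3,0],-0.15,1],[[2.1,-3,0],-0.15,1]]';python3 -m inch '[[[0,0,0],-0.15,1],[[0,0,0],-0.15,1],[[0,0,0],-0.15,1],[[0,0,0],-0.15,1],[[0,0,0],-0.15,1]]'; python3 -m inch '[[[0,0,0],-0.15,1],[[0,0,0],-0.15,1],[[0,0,0],-0.15,1],[[0,0,0],-0.15,1],[[0,0,0],-0.15,1]]';python3 -m inch '[[[0,0,0],-0.15,1],[[0,0,0],-0.15,1],[[0,0,0],-0.15,1],[[0,0,0],-0.15,1],[[0,0,0],-0.15,1]]'; python3 -c "
from h import *
st(); to([.543,-.462,.137])"
```

```text
clock: 11.25
eef_pos: [0.5414, -0.4619, 0.139]
orientation: [-2.348, 1.088, 0.287]
wrist_force: [0.0, 0.1, -0.2]
grip_width: 0.0941
clock: 11.75
eef_pos: [0.5401, -0.4618, 0.1391]
orientation: [-2.557, 0.15, 0.004]
wrist_force: [0.3, -0.9, -0.2]
grip_width: 0.0936
clock: 12.25
eef_pos: [0.5401, -0.4618, 0.1391]
orientation: [-2.458, -0.805, -0.279]
wrist_force: [-0.7, -0.6, -0.5]
grip_width: 0.0938
clock: 12.75
eef_pos: [0.5401, -0.4618, 0.1391]
orientation: [-2.052, -1.698, -0.539]
wrist_force: [0.8, 0.4, 1.0]
grip_width: 0.0941
t 12.75 tcp [ 0.5401 -0.4618  0.1391] 
M [[0.178, 0.984, 0.029], [0.82, -0.165, 0.548], [0.543, -0.073, -0.836]] 
F [0.8 0.4 1. ] T [-0.53 -0.09  0.02] w 0.0941 q [ 1.37  1.11 -1.21  1.17  0.44  1.62  0.15]
at [ 0.5401 -0.4618  0.1391] tool shift cm [-0.08  0.3   0.17] rows 1 each [-0.08  0.3   0.17] F [0.8 0.4 1. ]
```

```bash
python3 -m inch '[[[-0.1,0.3,0],-0.134,1]]'; python3 -c "
from h import *
st(); c=shot('wrist','w1'); c=shot('scene','s2')"
```

```text
clock: 12.85
eef_pos: [0.5427, -0.4633, 0.1385]
orientation: [-1.948, -1.845, -0.581]
wrist_force: [0.5, -0.0, -0.5]
grip_width: 0.0943
t 12.85 tcp [ 0.5427 -0.4633  0.1385] 
M [[0.045, 0.999, 0.029], [0.835, -0.054, 0.547], [0.548, -0.0, -0.836]] 
F [ 0.5 -0.  -0.5] T [-0.56 -0.07  0.03] w 0.0943 q [ 1.36  1.11 -1.21  1.16  0.45  1.62  0.28]
```

View pics/w1.png

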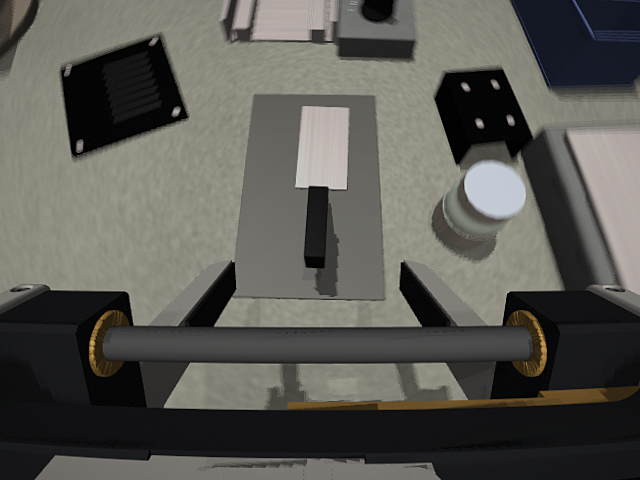

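View pics/s2.png

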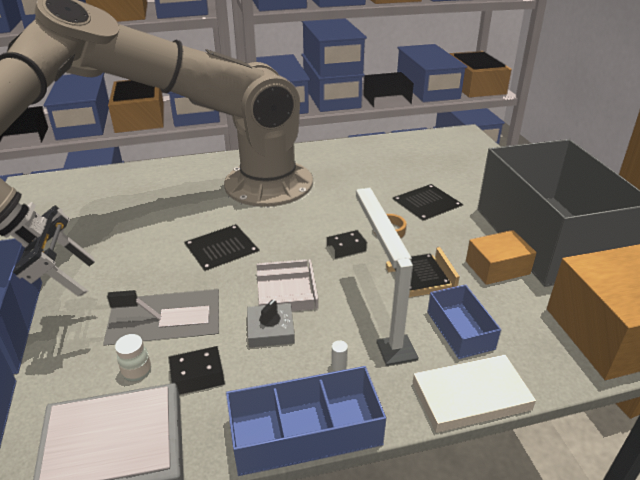

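```bash
python3 - <<'E'
from h import *
c=load('w1')
for uv in [(306,262),(324,262),(308,187),(327,187)]: print(onz(c,*uv,.086).round(4))
for uv in [(302,107),(349,108),(345,189),(295,187)]: print(onz(c,*uv,.006).round(4))
print(dep(c,316,230),dep(c,325,140))
to([.546,-.4076,.053])
E
```

```text
[ 0.5357 -0.4405  0.086 ]
[ 0.549  -0.4412  0.086 ]
[ 0.5399 -0.3783  0.086 ]
[ 0.5551 -0.3791  0.086 ]
[ 0.5371 -0.2274  0.006 ]
[ 0.593  -0.2318  0.006 ]
[ 0.5792 -0.3398  0.006 ]
[ 0.5257 -0.3347  0.006 ]
[ 0.54438826 -0.41559426  0.08602972] [ 0.56157656 -0.27617445  0.00614623]
at [ 0.5426 -0.4633  0.1384] tool shift cm [-0.02  0.04 10.2 ] rows 3 each [-0.01  0.01  3.4 ] F [-0.3  1.3  0.4]
```

```bash
python3 -m inch '[[[-0.1,0,3.5],0,1],[[0,0,3.5],0,1],[[0,-0.05,3.1],0,1],[[0,0,0],0,1]]'; python3 -m inch '[[[0,0,0],0,0.5],[[0,0,0],0,0],[[0,0,0],0,0],[[0,0,0],0,0],[[0,0,0],0,0]]'; python3 -c "
from h import *
st(); c=shot('wrist','w2')"
```

```text
clock: 13.35
eef_pos: [0.5424, -0.4069, 0.0505]
orientation: [-1.953, -1.831, -0.576]
wrist_force: [0.5, 0.1, -0.5]
grip_width: 0.0945
clock: 13.85
eef_pos: [0.5422, -0.412, 0.0549]
orientation: [-1.959, -1.835, -0.58]
wrist_force: [0.6, 0.2, -0.5]
grip_width: 0.0576
t 13.85 tcp [ 0.5422 -0.412   0.0549] 
M [[0.056, 0.998, 0.033], [0.835, -0.064, 0.546], [0.547, -0.003, -0.837]] 
F [ 0.6  0.2 -0.5] T [-0.52 -0.01 -0.03] w 0.0576 q [ 1.38  1.16 -1.19  1.33  0.49  1.45  0.23]
```

View pics/w2.png

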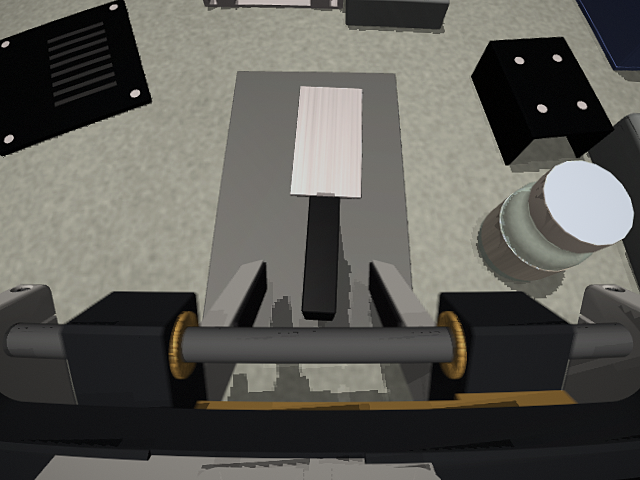

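```bash
python3 -m inch '[[[0.1,0.2,0],0,0],[[0,0,0],0,0],[[0,0,0],0,0],[[0,0,0],0,0],[[0,0,0],0,0]]'; python3 -m inch '[[[0,0,0],0,0],[[0,0,0],0,0],[[0,0,0],0,0]]';python3 -c "
from h import *
st()"
```

```text
clock: 14.4
eef_pos: [0.5441, -0.411, 0.055]
orientation: [-1.958, -1.835, -0.58]
wrist_force: [3.7, 0.2, -1.5]
grip_width: 0.016
clock: 14.7
eef_pos: [0.544, -0.411, 0.0549]
orientation: [-1.958, -1.835, -0.58]
wrist_force: [-0.6, -0.3, -2.0]
grip_width: 0.0161
t 14.7 tcp [ 0.544  -0.411   0.0549] 
M [[0.055, 0.998, 0.032], [0.835, -0.064, 0.547], [0.548, -0.004, -0.837]] 
F [-0.6 -0.3 -2. ] T [-0.73  0.03 -0.01] w 0.0161 q [ 1.37  1.16 -1.19  1.33  0.48  1.45  0.23]
```

```bash
python3 -m inch '[[[0.55,0,-0.84],0,0],[[1.64,0,-2.5],0,0],[[1.64,0,-2.5],0,0],[[0,0,0],0,0]]';python3 -c "
from h import *
st();shot('wrist','w3');shot('scene','s3')
import cv2
im=cv2.imread('pics/s3.png')[230:370,50:250];cv2.imwrite('pics/s3c.png',cv2.resize(im,None,fx=4,fy=4,interpolation=2))"
```

```text
clock: 15.1
eef_pos: [0.5461, -0.4111, 0.1301]
orientation: [-1.96, -1.84, -0.583]
wrist_force: [0.9, 0.1, -0.2]
grip_width: 0.016
t 15.1 tcp [ 0.5461 -0.4111  0.1301] 
M [[0.053, 0.998, 0.036], [0.836, -0.064, 0.544], [0.545, 0.001, -0.838]] 
F [ 0.9  0.1 -0.2] T [-0.82 -0.05  0.05] w 0.016 q [ 1.37  1.07 -1.2   1.29  0.41  1.51  0.23]
```

View pics/s3c.png

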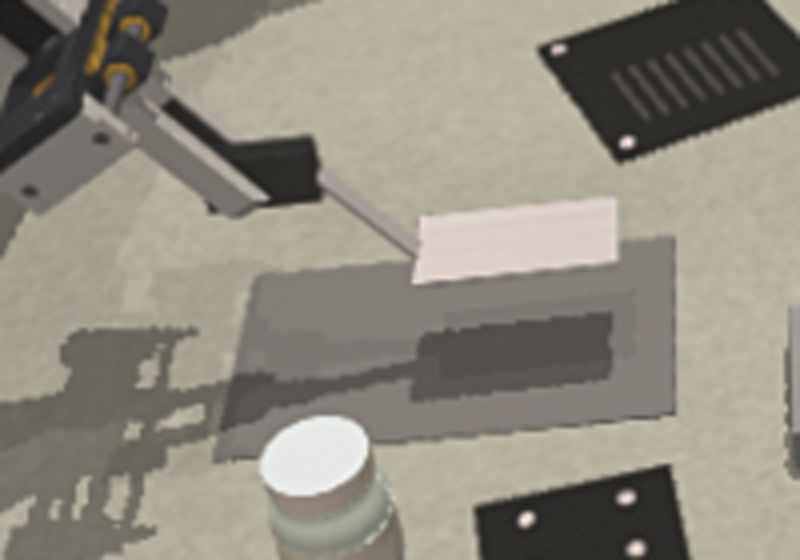

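View pics/w3.png

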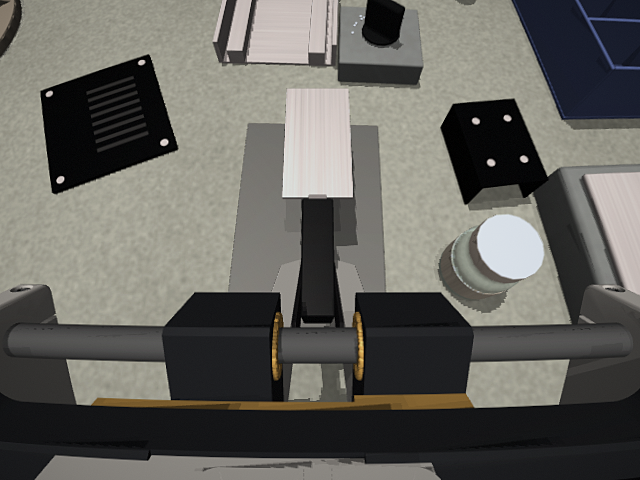

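```bash
cat >> h.py <<'E'
def cloud(c):
    K=np.array([[c['fx'],0,c['cx']],[0,c['fy'],c['cy']],[0,0,1]],float)
    h,w=c['z_map'].shape; g=np.stack(np.meshgrid(np.arange(w),np.arange(h)),-1).reshape(-1,1,2).astype(float)
    n=cv2.undistortPoints(g,K,np.array([float(c['k1']),0,0,0]))[:,0]
    z=c['z_map'].reshape(-1,1); P=np.hstack([n*z,z]);T=c['world_from_camera']
    return (P@T[:3,:3].T+T[:3,3]).reshape(h,w,3)
def plane(P):
    m=P.mean(0); u,s,v=np.linalg.svd(P-m,full_matrices=False); n=v[2]*np.sign(v[2,2]); return m,n,s[2]/np.sqrt(len(P))
E
python3 - <<'E'
from h import *
c=load('w3'); X=cloud(c)
P=X[100:190,292:346].reshape(-1,3); m,n,r=plane(P); print('blade mean',m.round(4),'normal',n.round(4),r)
for uv in [(288,89),(349,89),(354,197),(283,197),(318,195),(318,92)]: print(uv,X[uv[1],uv[0]].round(4))
for uv in [(316,215),(318,260),(318,300)]: print('h',X[uv[1],uv[0]].round(4))
print('cradle/dial'); 
for uv in [(365,50),(280,40),(386,5),(390,12)]: print(uv,X[uv[1],uv[0]].round(4))
E
```

```text
blade mean [ 0.555  -0.2886  0.0819] normal [ 0.9967 -0.0496  0.0639] 0.013034179995765874
(288, 89) [ 0.5313 -0.2267  0.0801]
(349, 89) [ 6.012e-01 -1.542e-01 -1.000e-04]
(354, 197) [ 0.5917 -0.3014  0.0033]
(283, 197) [ 0.5242 -0.3358  0.0811]
(318, 195) [ 0.5513 -0.3396  0.0888]
(318, 92) [ 0.5582 -0.2319  0.0801]
h [ 0.5471 -0.3866  0.1603]
h [ 0.5466 -0.4106  0.1616]
h [ 0.5454 -0.4298  0.1619]
cradle/dial
(365, 50) [ 0.6202 -0.1248  0.03  ]
(280, 40) [ 0.5194 -0.0708  0.0041]
(386, 5) [ 0.6402 -0.1052  0.0709]
(390, 12) [ 0.6447 -0.1102  0.0663]
```

```bash
cat >> h.py <<'E'
def fitz(P):
    P=P.reshape(-1,3); med=np.median(P[:,2]); P=P[abs(P[:,2]-med)<.01]
    for _ in range(3):
        A=np.c_[np.ones(len(P)),P[:,:2]-P[:,:2].mean(0)]; k=np.linalg.lstsq(A,P[:,2],rcond=None)[0]; r=P[:,2]-A@k; P=P[abs(r)<max(2.5*r.std(),2e-4)]
    print('n',len(P),'mean',P.mean(0).round(4),'slope x,y',k[1:].round(4),'std',r.std().round(5))
E
python3 - <<'E'
from h import *
c=load('w3'); X=cloud(c)
fitz(X[100:188,296:340]); fitz(X[210:300,312:324])
E
```

```text
n 3793 mean [ 0.5543 -0.2868  0.0809] slope x,y [ 0.0024 -0.0029] std 0.00054
n 1048 mean [ 0.5465 -0.4074  0.1611] slope x,y [-0.0191 -0.0003] std 0.00059
```

```bash
python3 - <<'E'
from h import *
to([.5434,-.0027,.1301])
c=load('side0')
for uv in [(352,305),(352,318),(368,349),(220,268)]: print(uv,dep(c,*uv).round(3))
E
```

```text
at [ 0.5446 -0.4111  0.1259] tool shift cm [34.35 -2.72 21.92] rows 10 each [ 3.44 -0.27  2.19] F [-0.   0.4 -2. ]
(352, 305) [0.397 0.117 0.029]
(352, 318) [0.393 0.16  0.029]
(368, 349) [0.347 0.248 0.027]
(220, 268) [0.772 0.037 0.038]
```

```bash
python3 -m inch '[[[2,-0.2,1.2],0,0],[[3.5,-0.3,2.2],0,0],[[3.5,-0.3,2.2],0,0],[[3.5,-0.3,2.2],0,0],[[3.5,-0.3,2.2],0,0]]';python3 -m inch '[[[3.5,-0.3,2.2],0,0],[[3.5,-0.3,2.2],0,0],[[3.5,-0.3,2.2],0,0],[[3.5,-0.3,2.2],0,0],[[2.4,-0.2,1.5],0,0]]'; python3 -c "
from h import *
st(); to([.5434,-.0027,.1301])"
```

```text
clock: 15.7
eef_pos: [0.5416, -0.2201, 0.128]
orientation: [-1.958, -1.833, -0.58]
wrist_force: [0.9, 0.0, -0.5]
grip_width: 0.0158
clock: 16.2
eef_pos: [0.5396, -0.0248, 0.1322]
orientation: [-1.956, -1.836, -0.579]
wrist_force: [0.6, -0.7, -1.0]
grip_width: 0.0157
t 16.2 tcp [ 0.5396 -0.0248  0.1322] 
M [[0.054, 0.998, 0.03], [0.835, -0.062, 0.547], [0.548, -0.005, -0.836]] 
F [ 0.6 -0.7 -1. ] T [-0.76 -0.03 -0.  ] w 0.0157 q [ 1.16  0.75 -1.21  1.9   0.14  0.94 -0.08]
at [ 0.5396 -0.0248  0.1322] tool shift cm [1.75 0.25 1.39] rows 1 each [1.75 0.25 1.39] F [ 0.6 -0.7 -1. ]
```

```bash
python3 -m inch '[[[0,0.4,0],0,0],[[0,0,0],0,0]]'; python3 -c "
from h import *
st(); shot('wrist','w4');shot('side','d4')"
```

```text
clock: 16.4
eef_pos: [0.5447, -0.0277, 0.1321]
orientation: [-1.957, -1.836, -0.579]
wrist_force: [-0.2, -0.4, -1.3]
grip_width: 0.0158
t 16.4 tcp [ 0.5447 -0.0277  0.1321] 
M [[0.055, 0.998, 0.031], [0.835, -0.063, 0.547], [0.547, -0.004, -0.837]] 
F [-0.2 -0.4 -1.3] T [-0.88 -0.05  0.01] w 0.0158 q [ 1.16  0.75 -1.2   1.89  0.14  0.94 -0.08]
```

View pics/w4.png

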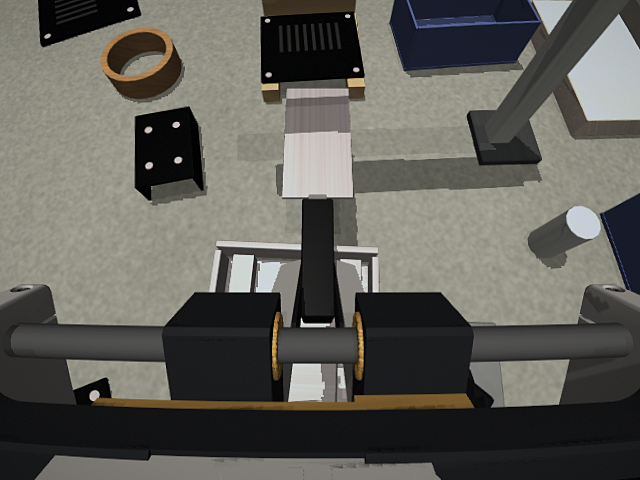

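View pics/d4.png

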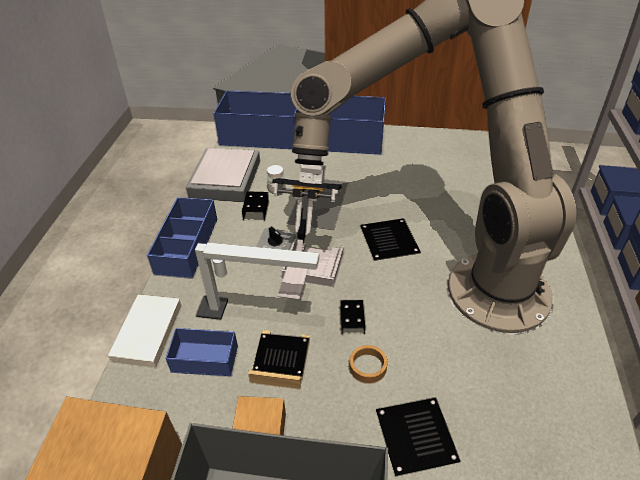

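```bash
python3 - <<'E'
from h import *
c=load('w4'); X=cloud(c)
for n,uv in dict(battL_in=(278,97),battL_out=(263,99),battR_in=(348,95),battR_out=(364,96)).items(): print(n,onz(c,*uv,.0).round(4), onz(c,*uv,.02).round(4))
for n,uv in dict(pTL=(263,13),pTR=(354,13),pBR=(363,77),pBL=(261,83)).items(): print(n,onz(c,*uv,.024).round(4))
for n,uv in dict(hTL=(268,19),hTR=(349,17),hBR=(356,70),hBL=(267,76)).items(): print(n,onz(c,*uv,.024).round(4))
fitz(X[25:75,275:350]); fitz(X[100:185,296:340])
zt=.083
for uv in [(287,89),(349,89),(354,197),(283,197)]: print(onz(c,*uv,.0832).round(4))
# cradle
for n,uv in dict(TL=(217,243),TR=(379,248)).items(): print(n,onz(c,*uv,.032).round(4))
E
```

```text
battL_in [0.5124 0.2248 0.    ] [0.5143 0.2063 0.02  ]
battL_out [0.4942 0.223  0.    ] [0.4972 0.2046 0.02  ]
battR_in [ 0.5972  0.2224 -0.    ] [0.5938 0.204  0.02  ]
battR_out [0.6164 0.2198 0.    ] [0.6118 0.2016 0.02  ]
pTL [0.4974 0.343  0.024 ]
pTR [0.614  0.3351 0.024 ]
pBR [0.6129 0.2259 0.024 ]
pBL [0.4955 0.2245 0.024 ]
hTL [0.5038 0.3311 0.024 ]
hTR [0.6068 0.3279 0.024 ]
hBR [0.606  0.2371 0.024 ]
hBL [0.5024 0.2346 0.024 ]
n 3643 mean [0.5567 0.2738 0.0241] slope x,y [0.0008 0.0011] std 0.00058
n 3650 mean [0.5526 0.098  0.0832] slope x,y [-0.0026  0.0008] std 0.00055
[0.5286 0.1563 0.0832]
[0.5845 0.1527 0.0832]
[0.578  0.0443 0.0832]
[0.5225 0.0478 0.0832]
TL [0.4567 0.0309 0.032 ]
TR [0.6031 0.0171 0.032 ]
```

```bash
python3 -c "
from h import *
to([.5468,0.0,.060])"
```

```text
at [ 0.5448 -0.0289  0.132 ] tool shift cm [-1.52  0.04  7.61] rows 2 each [-0.76  0.02  3.81] F [ 0.3  0.5 -1. ]
```

```bash
python3 -m inch '[[[-0.4,0,2],0,0],[[-0.5,0,2.8],0,0],[[-0.4,0,2],0,0],[[-0.2,0,0.8],0,0],[[0,0,0],0,0]]'; python3 -c "
from h import *
st();to([.5468,0.144,.060])"
```

```text
clock: 17.0
eef_pos: [0.546, 0.0009, 0.06]
orientation: [-1.958, -1.833, -0.58]
wrist_force: [0.0, 1.3, -0.6]
grip_width: 0.0155
t 17.0 tcp [0.546  0.0009 0.06  ] 
M [[0.056, 0.998, 0.031], [0.834, -0.064, 0.548], [0.548, -0.005, -0.836]] 
F [ 0.   1.3 -0.6] T [-0.78 -0.07  0.01] w 0.0155 q [ 1.06  0.83 -1.12  1.94  0.2   0.8  -0.11]
at [0.546  0.0009 0.06  ] tool shift cm [11.94 -0.84  7.84] rows 4 each [ 2.99 -0.21  1.96] F [ 0.   1.3 -0.6]
```

```bash
python3 -m inch '[[[1.5,-0.1,1],0,0],[[2.2,-0.15,1.45],0,0],[[2.2,-0.15,1.45],0,0]]'; python3 -c "
from h import *
st();shot('wrist','w5');to([.5468,0.144,.060])"
```

```text
clock: 17.3
eef_pos: [0.5475, 0.0728, 0.0614]
orientation: [-1.96, -1.834, -0.582]
wrist_force: [0.8, -0.1, -1.1]
grip_width: 0.0159
t 17.3 tcp [0.5475 0.0728 0.0614] 
M [[0.056, 0.998, 0.034], [0.835, -0.065, 0.547], [0.548, -0.002, -0.837]] 
F [ 0.8 -0.1 -1.1] T [-0.79 -0.05 -0.02] w 0.0159 q [ 0.95  0.8  -1.12  1.99  0.19  0.7  -0.21]
at [0.5465 0.0777 0.0624] tool shift cm [ 5.4  -0.37  3.83] rows 2 each [ 2.7  -0.19  1.92] F [-1.9  5.8  0.5]
```

View pics/w5.png

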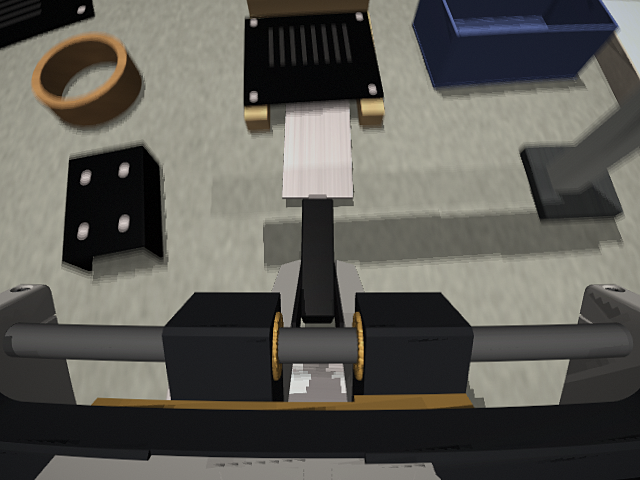

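```bash
python3 -m inch '[[[1.6,-0.1,1.1],0,0],[[1.8,-0.12,1.3],0,0],[[1.4,-0.1,1],0,0],[[0.6,-0.05,0.4],0,0],[[0,0,0],0,0]]'; python3 -c "
from h import *
st();shot('wrist','w6');to([.5468,0.144,.060])"
```

```text
clock: 17.85
eef_pos: [0.5474, 0.139, 0.0589]
orientation: [-1.957, -1.837, -0.581]
wrist_force: [-0.1, 0.3, -0.1]
grip_width: 0.0155
t 17.85 tcp [0.5474 0.139  0.0589] 
M [[0.054, 0.998, 0.032], [0.835, -0.062, 0.547], [0.548, -0.003, -0.837]] 
F [-0.1  0.3 -0.1] T [-0.83 -0.01  0.02] w 0.0155 q [ 0.83  0.78 -1.11  2.01  0.19  0.62 -0.3 ]
at [0.5476 0.138  0.0586] tool shift cm [ 0.58 -0.12  0.21] rows 1 each [ 0.58 -0.12  0.21] F [ 0.  -0.8 -2.2]
```

View pics/w6.png

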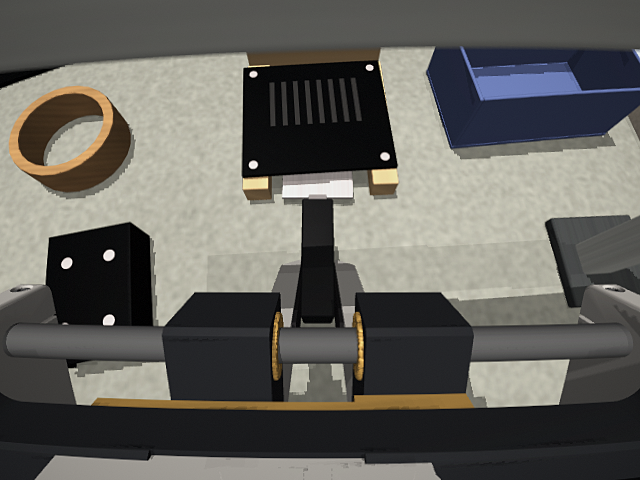

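```bash
python3 -m inch '[[[0.5,-0.1,0.3],0,0],[[0.2,0,-0.3],0,0],[[0.2,0,-0.3],0,0],[[0.16,0,-0.25],0,0],[[0.16,0,-0.25],0,0]]'; python3 -c "
from h import *
st()";  python3 -m inch '[[[0.16,0,-0.25],0,0],[[0.16,0,-0.25],0,0],[[0.16,0,-0.25],0,0]]'; python3 -c "
from h import *
st();shot('wrist','w7')"
```

```text
clock: 18.4
eef_pos: [0.5469, 0.1436, 0.0718]
orientation: [-1.959, -1.835, -0.58]
wrist_force: [-0.2, -0.6, -1.7]
grip_width: 0.0159
t 18.4 tcp [0.5469 0.1436 0.0718] 
M [[0.056, 0.998, 0.032], [0.835, -0.064, 0.547], [0.547, -0.004, -0.837]] 
F [-0.2 -0.6 -1.7] T [-1.1  -0.01 -0.02] w 0.0159 q [ 0.83  0.76 -1.12  2.01  0.17  0.63 -0.31]
clock: 18.7
eef_pos: [0.5468, 0.1438, 0.0807]
orientation: [-1.958, -1.835, -0.58]
wrist_force: [-0.3, -0.4, -2.8]
grip_width: 0.0157
t 18.7 tcp [0.5468 0.1438 0.0807] 
M [[0.055, 0.998, 0.032], [0.835, -0.064, 0.547], [0.548, -0.004, -0.837]] 
F [-0.3 -0.4 -2.8] T [-1.06 -0.04  0.  ] w 0.0157 q [ 0.84  0.75 -1.13  2.01  0.16  0.65 -0.31]
```

View pics/w7.png

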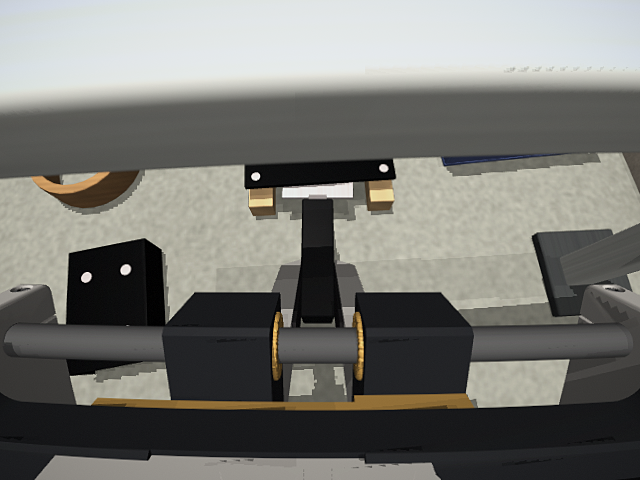

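```bash
python3 -m inch '[[[0.19,0,-0.29],0,0],[[0.16,0,-0.25],0,0],[[0,0,0],0,0],[[0,0,0],0,0]]'; python3 -c "
from h import *
st();c=shot('side','d7');X=cloud(c)
im=cv2.imread('pics/d7.png')[290:410,210:350];cv2.imwrite('pics/d7c.png',cv2.resize(im,None,fx=5,fy=5,interpolation=2))
fitz(X[340:368,268:296])"
```

```text
clock: 19.15
eef_pos: [0.5469, 0.1438, 0.087]
orientation: [-1.958, -1.835, -0.58]
wrist_force: [0.5, -0.2, -1.5]
grip_width: 0.0159
t 19.15 tcp [0.5469 0.1438 0.087 ] 
M [[0.055, 0.998, 0.032], [0.835, -0.064, 0.547], [0.548, -0.003, -0.837]] 
F [ 0.5 -0.2 -1.5] T [-1.11 -0.01 -0.01] w 0.0159 q [ 0.85  0.74 -1.14  2.    0.15  0.66 -0.3 ]
n 768 mean [0.5493 0.2967 0.0433] slope x,y [-0.0025 -0.0075] std 0.00182
```

View pics/d7c.png

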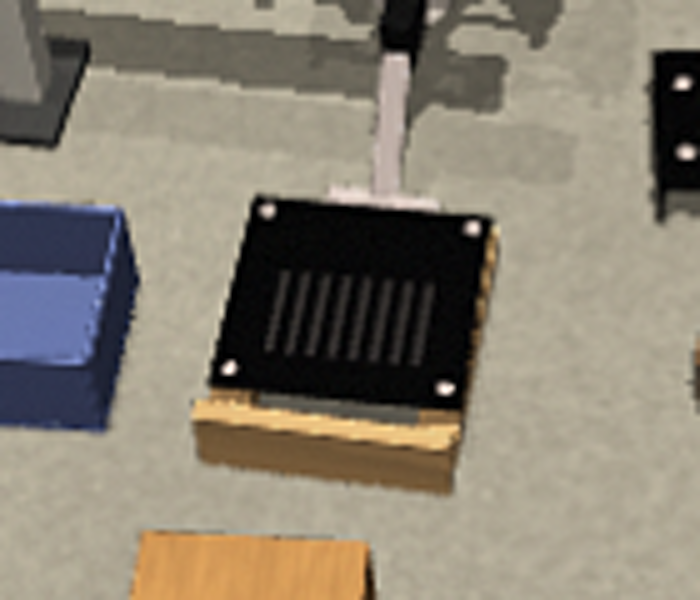

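```bash
python3 - <<'E'
from h import *
c=load('d7')
q=np.array([onz(c,210+(u+.5)/5-.5,290+(v+.5)/5-.5,.0425) for u,v in [(267,211),(472,228),(445,387),(229,368)]]);print(q.round(4),q.mean(0))
for a,b in((1,0),(2,3)): d=q[b]-q[a];print(np.degrees(np.arctan2(d[1],d[0])),np.linalg.norm(d))
pc=q.mean(0)
s=env.get_state(); off=pc-s['eef_pos'];print('panel-tcp',off)
yaw=np.radians(-6);cr=np.array([.5225,-.045]); y=np.array([-np.sin(yaw),np.cos(yaw)])
t=cr-.003*y; print('tcp xy for cradle',t-off[:2]); T=np.r_[t-off[:2],.110]
to([.5469,.085,.087]); 
E
```

```text
[[0.6059 0.2395 0.0425]
 [0.5043 0.2372 0.0425]
 [0.5032 0.3284 0.0425]
 [0.6051 0.3309 0.0425]] [0.55460961 0.28400716 0.0425    ]
1.2686888995418215 0.10171053235976152
1.4104195190967839 0.1019438164011909
panel-tcp [ 0.00777886  0.14018959 -0.04436021]
tcp xy for cradle [ 0.51440755 -0.18817316]
at [0.5468 0.1438 0.0869] tool shift cm [-4.9   0.38 -3.23] rows 2 each [-2.45  0.19 -1.61] F [-0.7  0.5 -2.6]
```

```bash
python3 -m inch '[[[-0.59,0,-0.38],0,0],[[-1.17,-0.05,-0.77],0,0],[[-1.76,-0.07,-1.15],0,0],[[-2.17,-0.09,-1.42],0,0],[[-2.17,-0.09,-1.42],0,0]]';python3 -m inch '[[[-1.9,-0.09,-1.84],0,0],[[-1.9,-0.09,-1.84],0.02,0],[[-1.9,-0.09,-1.84],0.02,0],[[-1.9,-0.09,-1.84],0.02,0],[[-1.9,-0.09,-1.84],0.01,0]]'; python3 -c "
from h import *
st();to([.5144,-.188,.115])"
```

```text
clock: 19.7
eef_pos: [0.5375, 0.0483, 0.0868]
orientation: [-1.958, -1.835, -0.58]
wrist_force: [-0.5, -0.9, -2.4]
grip_width: 0.0159
clock: 20.2
eef_pos: [0.5224, -0.0811, 0.112]
orientation: [-2.015, -1.757, -0.559]
wrist_force: [0.2, -0.5, -2.6]
grip_width: 0.0158
t 20.2 tcp [ 0.5224 -0.0811  0.112 ] 
M [[0.127, 0.991, 0.033], [0.828, -0.124, 0.547], [0.546, -0.042, -0.837]] 
F [ 0.2 -0.5 -2.6] T [-1.08  0.02 -0.02] w 0.0158 q [ 1.22  0.76 -1.15  1.89  0.13  0.96 -0.04]
at [ 0.5224 -0.0811  0.112 ] tool shift cm [-8.79  0.52 -6.12] rows 3 each [-2.93  0.17 -2.04] F [ 0.2 -0.5 -2.6]
```

```bash
python3 -m inch '[[[-2.3,-0.1,-1.6],0,0],[[-2.1,-0.1,-1.45],0,0],[[-1.7,-0.1,-1.2],0,0],[[-1.2,0,-0.8],0,0],[[-0.7,0,-0.5],0,0]]';python3 -m inch '[[[-0.4,0,-0.2],0,0],[[0,0,0],0,0]]'; python3 -c "
from h import *
st();shot('wrist','w8');shot('scene','s8')"
```

```text
clock: 20.7
eef_pos: [0.508, -0.1764, 0.1147]
orientation: [-2.014, -1.757, -0.559]
wrist_force: [-0.2, 0.3, -2.7]
grip_width: 0.0159
clock: 20.9
eef_pos: [0.5077, -0.1792, 0.1143]
orientation: [-2.013, -1.759, -0.559]
wrist_force: [-0.7, 1.0, -2.3]
grip_width: 0.0158
t 20.9 tcp [ 0.5077 -0.1792  0.1143] 
M [[0.125, 0.992, 0.032], [0.828, -0.122, 0.547], [0.546, -0.042, -0.837]] 
F [-0.7  1.  -2.3] T [-1.05 -0.03 -0.03] w 0.0158 q [ 1.33  0.8  -1.12  1.79  0.16  1.1   0.08]
```

View pics/w8.png

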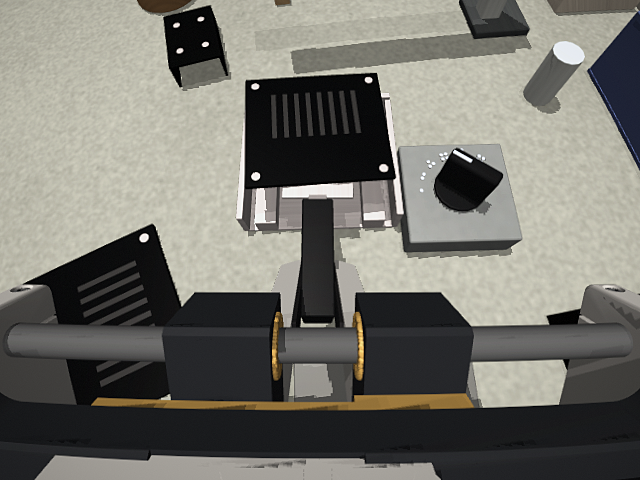

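View pics/s8.png

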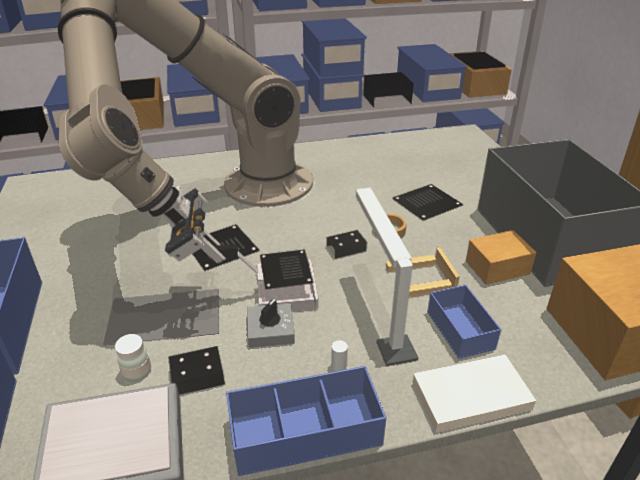

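```bash
python3 - <<'E'
from h import *
im=cv2.imread('pics/w8.png')[60:260,225:525];cv2.imwrite('pics/w8c.png',cv2.resize(im,None,fx=2.66,fy=2.66,interpolation=2))
c=load('w8');X=cloud(c); fitz(X[90:175,262:375])
E
```

```text
n 9389 mean [ 0.5227 -0.0467  0.0692] slope x,y [-0.0405  0.005 ] std 0.00056
```

View pics/w8c.png

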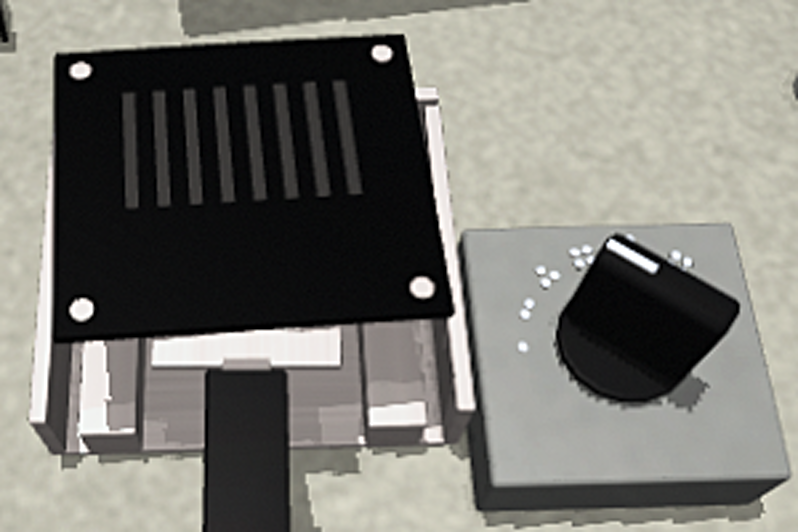

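```bash
python3 - <<'E'
from h import *
c=load('w8');X=cloud(c)
f=lambda x,y:(225+(x+.5)/2.66-.5,60+(y+.5)/2.66-.5)
zz=lambda p:.0692-.0405*(p[0]-.5227)+.005*(p[1]+.0467)
H=[]
for uv in [(80,70),(381,53),(422,287),(81,309)]:
    p=onz(c,*f(*uv),.0692)
    for _ in range(3): p=onz(c,*f(*uv),zz(p))
    H.append(p)
H=np.array(H);pc=H.mean(0);d=H[1]-H[0]+H[2]-H[3];pyaw=np.degrees(np.arctan2(d[1],d[0]));print('panel',pc.round(4),'yaw',pyaw, H.round(4).tolist())
L={k:onz(c,*f(*v),.032) for k,v in dict(Lout=(32,420),Lin=(52,425),Rin=(457,410),Rout=(473,407),RoutTop=(437,90)).items()}
for k,v in L.items(): print(k,v.round(4))
B=np.array([onz(c,*f(*v),.030) for v in [(460,230),(736,225),(790,480),(475,487)]]);print('box',B.round(4).tolist(),B.mean(0).round(4))
for e in range(4): d=B[(e+1)%4]-B[e];print(np.degrees(np.arctan2(d[1],d[0])).round(1),np.linalg.norm(d).round(4))
E
```

```text
panel [ 0.5213 -0.0395  0.0693] yaw -2.6958980569321964 [[0.4725, 0.0089, 0.0715], [0.5742, 0.0041, 0.0674], [0.5702, -0.0878, 0.0671], [0.4681, -0.0831, 0.0712]]
Lout [ 0.4423 -0.0989  0.032 ]
Lin [ 0.4489 -0.1017  0.032 ]
Rin [ 0.5818 -0.1147  0.032 ]
Rout [ 0.5872 -0.1143  0.032 ]
RoutTop [0.6017 0.0171 0.032 ]
box [[0.5977, -0.0452, 0.03], [0.6965, -0.0564, 0.03], [0.6836, -0.1523, 0.03], [0.5827, -0.1409, 0.03]] [ 0.6401 -0.0987  0.03  ]
-6.5 0.0994
-97.7 0.0968
173.6 0.1016
81.1 0.0969
```

```bash
python3 -c "
from h import *
to([.5069,-.1862,.0745])"
```

```text
at [ 0.5077 -0.1784  0.1144] tool shift cm [-2.84  0.18  2.91] rows 1 each [-2.84  0.18  2.91] F [-0.5 -0.3 -2.6]
```

```bash
python3 -m inch '[[[-0.5,0.03,0.5],0,0],[[-0.9,0.06,0.9],0,0],[[-0.8,0.05,0.8],0,0],[[-0.5,0.04,0.5],0,0],[[-0.14,0,0.2],0,0]]'; python3 -c "
from h import *
st();shot('wrist','w9')
im=cv2.imread('pics/w9.png')[60:260,225:525];cv2.imwrite('pics/w9c.png',cv2.resize(im,None,fx=2.66,fy=2.66,interpolation=2))"
```

```text
clock: 21.5
eef_pos: [0.5065, -0.1872, 0.0733]
orientation: [-2.013, -1.757, -0.558]
wrist_force: [0.6, -0.5, -1.9]
grip_width: 0.0159
t 21.5 tcp [ 0.5065 -0.1872  0.0733] 
M [[0.126, 0.992, 0.031], [0.828, -0.122, 0.548], [0.547, -0.043, -0.836]] 
F [ 0.6 -0.5 -1.9] T [-1.12  0.01 -0.06] w 0.0159 q [ 1.31  0.85 -1.08  1.8   0.2   1.05  0.1 ]
```

View pics/w9c.png

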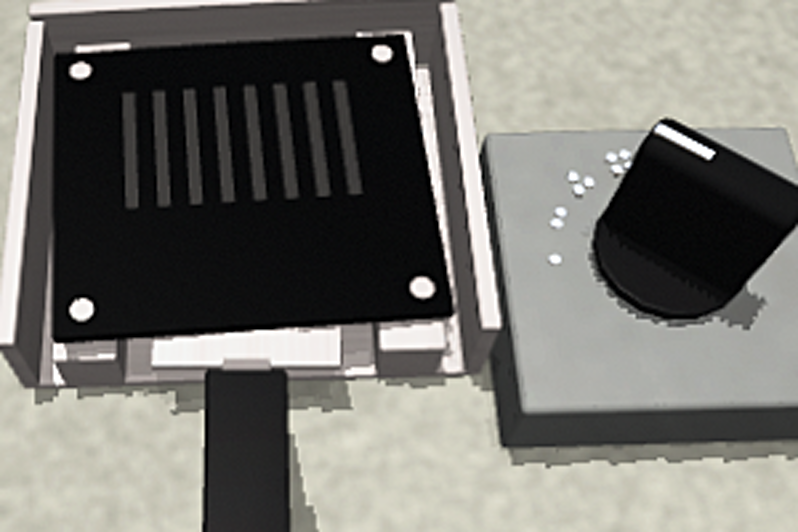

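```bash
python3 -m inch '[[[-0.1,0.01,0.16],0,0],[[-0.11,0.01,0.17],0,0],[[-0.11,0.01,0.17],0,0],[[-0.11,0.01,0.17],0,0],[[-0.11,0.01,0.17],0,0]]';python3 -m inch '[[[-0.11,0.01,0.17],0,0],[[-0.07,0,0.1],0,0],[[0,0,0],0,0]]'; python3 -c "
from h import *
st();c=shot('wrist','w10');X=cloud(c);fitz(X[90:175,262:375]);fitz(X[188:195,290:310])
im=cv2.imread('pics/w10.png')[60:260,225:525];cv2.imwrite('pics/w10c.png',cv2.resize(im,None,fx=2.66,fy=2.66,interpolation=2))"
```

```text
clock: 22.05
eef_pos: [0.507, -0.1872, 0.0645]
orientation: [-2.013, -1.759, -0.559]
wrist_force: [0.2, -0.0, -0.8]
grip_width: 0.0158
clock: 22.35
eef_pos: [0.5068, -0.1872, 0.0611]
orientation: [-2.013, -1.758, -0.558]
wrist_force: [-0.4, 0.4, -1.3]
grip_width: 0.0158
t 22.35 tcp [ 0.5068 -0.1872  0.0611] 
M [[0.125, 0.992, 0.032], [0.828, -0.122, 0.547], [0.546, -0.042, -0.837]] 
F [-0.4  0.4 -1.3] T [-0.8  -0.03  0.01] w 0.0158 q [ 1.3   0.87 -1.07  1.81  0.21  1.03  0.1 ]
n 9371 mean [ 0.5212 -0.0606  0.024 ] slope x,y [0.0011 0.002 ] std 0.00056
n 135 mean [ 0.5006 -0.1068  0.0128] slope x,y [-0.0576 -0.0701] std 0.00053
```

View pics/w10c.png

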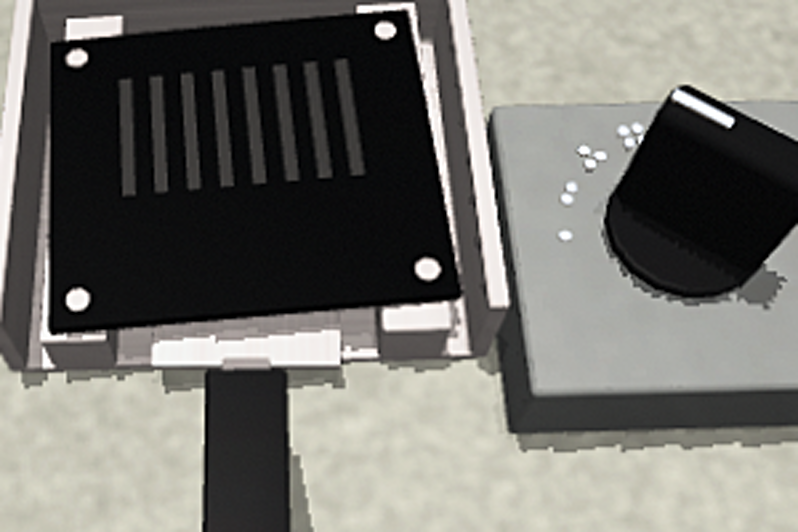

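```bash
python3 -m inch '[[[-1,0,-0.65],0,0],[[-2.1,0,-1.37],0,0],[[-2.1,0,-1.37],0,0],[[-2.5,0,-1.64],0,0],[[-2.5,0,-1.64],0,0]]';python3 -m inch '[[[-1.6,0,-1.06],0,0],[[0,0,0],0,0]]'; python3 -c "
from h import *
st();c=shot('wrist','w11');X=cloud(c)"
```

```text
clock: 22.9
eef_pos: [0.4915, -0.3103, 0.0614]
orientation: [-2.014, -1.758, -0.558]
wrist_force: [-0.4, -0.2, -1.3]
grip_width: 0.0156
clock: 23.1
eef_pos: [0.4889, -0.3314, 0.0609]
orientation: [-2.019, -1.755, -0.559]
wrist_force: [0.2, 0.0, -1.3]
grip_width: 0.0157
t 23.1 tcp [ 0.4889 -0.3314  0.0609] 
M [[0.129, 0.991, 0.034], [0.828, -0.127, 0.546], [0.545, -0.042, -0.837]] 
F [ 0.2  0.  -1.3] T [-0.81 -0.04 -0.03] w 0.0157 q [ 1.39  0.94 -1.01  1.6   0.26  1.23  0.25]
```

View pics/w11.png

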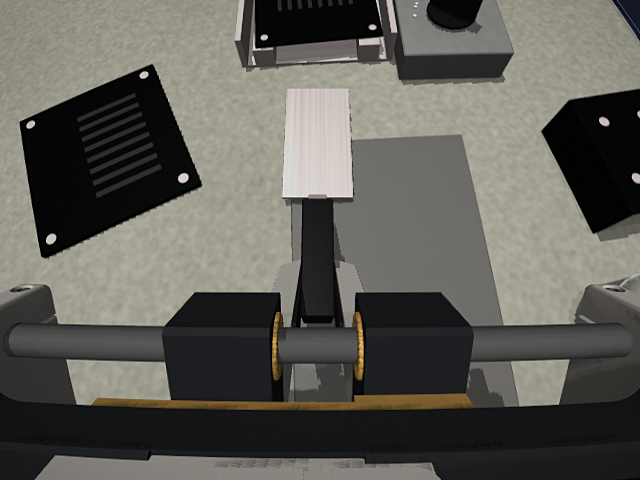

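```bash
python3 -m inch '[[[1.1,0,-1.6],-0.035,0],[[0.5,0,-0.8],-0.035,0]]'; python3 -c "
from h import *
st();to([.546,-.428,.085])"
```

```text
clock: 23.35
eef_pos: [0.4915, -0.3262, 0.0928]
orientation: [-1.954, -1.841, -0.582]
wrist_force: [0.2, 0.6, 0.0]
grip_width: 0.0157
t 23.35 tcp [ 0.4915 -0.3262  0.0928] 
M [[0.05, 0.998, 0.032], [0.835, -0.06, 0.547], [0.547, -0.0, -0.837]] 
F [0.2 0.6 0. ] T [-0.78 -0.05  0.  ] w 0.0157 q [ 1.4   0.92 -1.06  1.59  0.25  1.27  0.3 ]
at [ 0.4915 -0.3262  0.0928] tool shift cm [-8.66  6.05 -4.73] rows 3 each [-2.89  2.02 -1.58] F [0.2 0.6 0. ]
```

```bash
python3 -m inch '[[[-2,1.5,-1.1],0,0],[[-3,2.1,-1.6],0,0],[[-2.5,1.7,-1.4],0,0],[[-1.1,0.75,-0.6],0,0],[[0,0,0],0,0]]'; python3 -c "
from h import *
st();to([.546,-.428,.060]);c=shot('wrist','w12');X=cloud(c);fitz(X[100:188,296:340]); to([.546,-.428,.060])"
```

```text
clock: 23.85
eef_pos: [0.546, -0.4291, 0.083]
orientation: [-1.957, -1.837, -0.582]
wrist_force: [0.2, 1.7, -1.5]
grip_width: 0.0161
t 23.85 tcp [ 0.546  -0.4291  0.083 ] 
M [[0.053, 0.998, 0.033], [0.835, -0.063, 0.547], [0.548, -0.001, -0.837]] 
F [ 0.2  1.7 -1.5] T [-0.79 -0.02 -0.02] w 0.0161 q [ 1.3   1.04 -0.99  1.28  0.29  1.44  0.37]
at [ 0.546  -0.4291  0.083 ] tool shift cm [-1.17 -0.01  1.98] rows 1 each [-1.17 -0.01  1.98] F [ 0.2  1.7 -1.5]
n 3794 mean [ 0.554  -0.3048  0.0342] slope x,y [0.0018 0.0002] std 0.00056
at [ 0.5455 -0.4278  0.0832] tool shift cm [-1.28  0.05  1.93] rows 1 each [-1.28  0.05  1.93] F [ 0.6  0.6 -1.6]
```

View pics/w12.png

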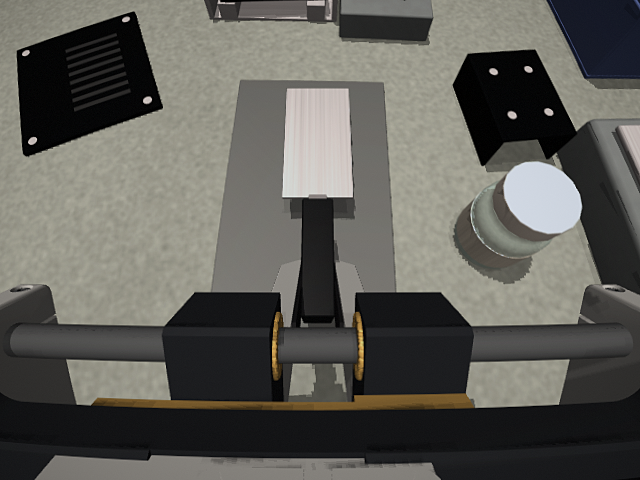

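```bash
python3 -m inch '[[[-0.5,0,0.8],0,0],[[-0.5,0,0.75],0,0],[[-0.35,0,0.5],0,0],[[-0.15,0,0.25],0,0],[[0,0,0],0,0]]'; python3 -c "
from h import *
st()"
```

```text
clock: 24.4
eef_pos: [0.5445, -0.4282, 0.0546]
orientation: [-1.958, -1.835, -0.581]
wrist_force: [-0.1, -0.5, -1.4]
grip_width: 0.0159
t 24.4 tcp [ 0.5445 -0.4282  0.0546] 
M [[0.055, 0.998, 0.032], [0.835, -0.064, 0.547], [0.548, -0.004, -0.836]] 
F [-0.1 -0.5 -1.4] T [-0.81 -0.04 -0.02] w 0.0159 q [ 1.3   1.07 -0.98  1.29  0.31  1.41  0.37]
```

```bash
python3 -m inch '[[[-0.05,0,0.08],0,0],[[0,0,0],0,0.1],[[0,0,0],0,0.4],[[0,0,0],0,0.5],[[0,0,0],0,0.5]]'; python3 -m inch '[[[0,0,0],0,0.6],[[0,0,0],0,0.6]]';python3 -c "
from h import *
st()"
```

```text
clock: 24.9
eef_pos: [0.5448, -0.4283, 0.0539]
orientation: [-1.958, -1.835, -0.58]
wrist_force: [0.1, -0.3, -0.8]
grip_width: 0.0364
clock: 25.1
eef_pos: [0.5448, -0.4283, 0.0539]
orientation: [-1.958, -1.835, -0.58]
wrist_force: [-0.5, 0.7, 0.4]
grip_width: 0.0524
t 25.1 tcp [ 0.5448 -0.4283  0.0539] 
M [[0.055, 0.998, 0.032], [0.835, -0.064, 0.547], [0.548, -0.004, -0.837]] 
F [-0.5  0.7  0.4] T [-0.54 -0.06  0.02] w 0.0524 q [ 1.3   1.07 -0.98  1.29  0.31  1.41  0.37]
```

```bash
python3 -m inch '[[[0,0,-2],0,0.6],[[0,0,-4],0,0.6],[[0.5,0,-4],0,0.6],[[1,0,-2],0,0.6],[[0,0,0],0,0.6]]';python3 -c "
from h import *
st();c=shot('wrist','w13');shot('scene','s13')
im=cv2.imread('pics/s13.png')[220:360,90:330];cv2.imwrite('pics/s13c.png',cv2.resize(im,None,fx=3.3,fy=3.3,interpolation=2))"
```

```text
clock: 25.6
eef_pos: [0.5428, -0.4826, 0.1662]
orientation: [-1.961, -1.838, -0.582]
wrist_force: [0.7, -1.5, -0.9]
grip_width: 0.0565
t 25.6 tcp [ 0.5428 -0.4826  0.1662] 
M [[0.054, 0.998, 0.036], [0.836, -0.065, 0.544], [0.546, 0.0, -0.838]] 
F [ 0.7 -1.5 -0.9] T [-0.55 -0.09  0.04] w 0.0565 q [ 1.29  1.01 -1.    1.1   0.27  1.62  0.4 ]
```

View pics/s13c.png

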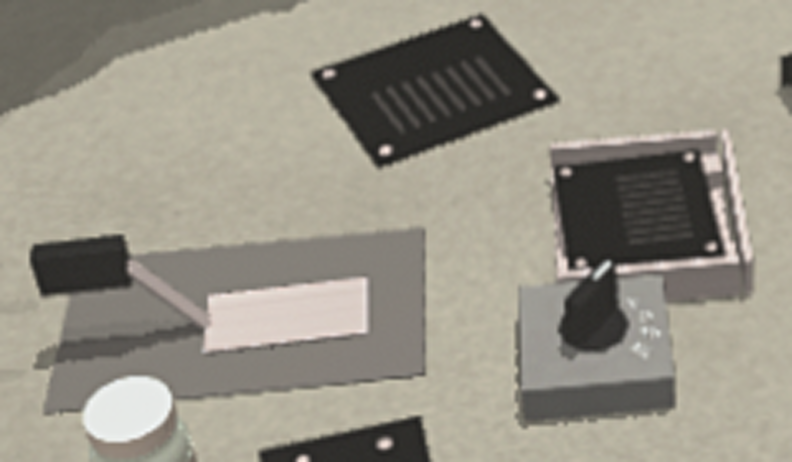

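View pics/w13.png

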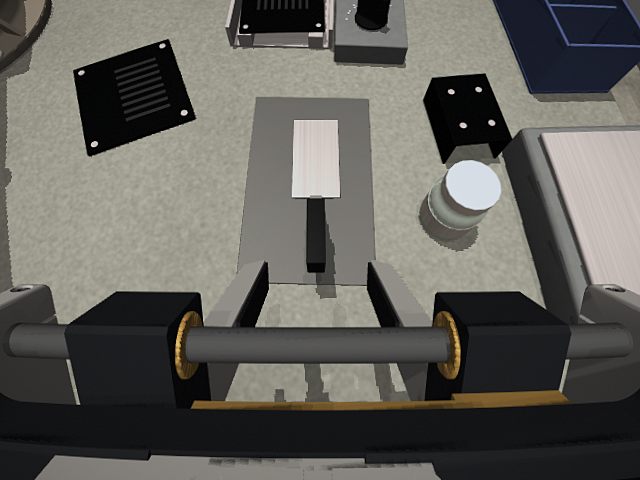

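```bash
python3 - <<'E'
from h import *
c=load('w10')
f=lambda x,y:(225+(x+.5)/2.66-.5,60+(y+.5)/2.66-.5)
H=np.array([onz(c,*f(*uv),.024) for uv in [(76,58),(385,30),(427,268),(77,299)]]);print(H.mean(0),H.round(4).tolist())
c2=load('s13');g=lambda x,y:(90+(x+.5)/3.3-.5,220+(y+.5)/3.3-.5)
H2=np.array([onz(c2,*g(*uv),.024) for uv in [(566,172),(690,157),(711,247),(580,263)]]);print(H2.mean(0),H2.round(4).tolist())
cr=np.array([.5215,-.0445]);y=np.radians(-6.4)
Rm=np.array([[np.cos(y),np.sin(y)],[-np.sin(y),np.cos(y)]])
for h in(H,H2):
    print('in cradle mm',(Rm@(h.mean(0)[:2]-cr)*1000).round(1))
# dial bar from scene before & wrist w10 depth
c=load('w10');X=cloud(c)
B=X.reshape(-1,3);m=(abs(B[:,0]-.642)<.04)&(abs(B[:,1]+.098)<.04)&(B[:,2]>.068)&(B[:,2]<.08)
print(m.sum());Q=B[m][:,:2];print('w10 top',Q.mean(0),Q.min(0),Q.max(0));u,s,v=np.linalg.svd(Q-Q.mean(0),full_matrices=False);print(v[0],np.ptp((Q-Q.mean(0))@v[0]),np.ptp((Q-Q.mean(0))@v[1]))
X=cloud(c2);B=X.reshape(-1,3);m=(abs(B[:,0]-.642)<.04)&(abs(B[:,1]+.098)<.04)&(B[:,2]>.069)&(B[:,2]<.08)
Q=B[m][:,:2];print(m.sum(),'s13 top',Q.mean(0));u,s,v=np.linalg.svd(Q-Q.mean(0),full_matrices=False);print(v[0],np.ptp((Q-Q.mean(0))@v[0]),np.ptp((Q-Q.mean(0))@v[1]))
E
```

```text
[ 0.52049684 -0.04755218  0.024     ] [[0.4715, 0.0006, 0.024], [0.5737, -0.0039, 0.024], [0.5694, -0.0957, 0.024], [0.4674, -0.0912, 0.024]]
[ 0.52196456 -0.04783667  0.024     ] [[0.4691, -0.0912, 0.024], [0.4735, 0.0012, 0.024], [0.5752, -0.0049, 0.024], [0.5701, -0.0965, 0.024]]
in cradle mm [-0.7 -3.1]
in cradle mm [ 0.8 -3.3]
1301
w10 top [ 0.6404499  -0.10004705] [ 0.62190197 -0.11698872] [ 0.66021004 -0.08019531]
[ 0.73263097 -0.68062608] 0.04454899427628505 0.015012237131534628
85 s13 top [ 0.64566783 -0.09888893]
[ 0.7008395 -0.713319 ] 0.043928579859976544 0.01433888548057678
```

```bash
python3 -c "
from h import *
to([.6375,-.1435,.145])"
```

```text
at [ 0.5418 -0.4814  0.1626] tool shift cm [27.78  7.41 20.24] rows 8 each [3.47 0.93 2.53] F [-0.3 -0.8 -0.6]
```

```bash
python3 -m inch '[[[2,0.5,1.4],0,0.65],[[3.47,0.93,2.53],0,0.65],[[3.47,0.93,2.53],0,0.65],[[3.47,0.93,2.53],0,0.65],[[3.47,0.93,2.53],0,0.65]]';python3 -m inch '[[[3.47,0.93,2.53],0,0.65],[[3.47,0.93,2.53],0,0.65],[[3.47,0.93,2.53],-0.1,0.65],[[1.4,0.4,1.1],-0.11,0.65],[[0,0,0],0,0.65]]';python3 -c "
from h import *
st();to([.6375,-.1435,.1277]);c=shot('wrist','w14');X=cloud(c);B=X.reshape(-1,3)
m=(abs(B[:,0]-.642)<.03)&(abs(B[:,1]+.098)<.03)&(B[:,2]>.069)&(B[:,2]<.08)
Q=B[m][:,:2];print(m.sum(),Q.mean(0));u,s,v=np.linalg.svd(Q-Q.mean(0),full_matrices=False);print(v[0],np.ptp((Q-Q.mean(0))@v[0]),np.ptp((Q-Q.mean(0))@v[1]))
print(Q.min(0),Q.max(0))"
```

```text
clock: 26.2
eef_pos: [0.5958, -0.2864, 0.1516]
orientation: [-1.957, -1.834, -0.579]
wrist_force: [0.6, -0.1, 0.8]
grip_width: 0.0611
clock: 26.7
eef_pos: [0.6352, -0.1399, 0.1442]
orientation: [-1.766, -2.061, -0.643]
wrist_force: [-0.1, -0.1, 0.5]
grip_width: 0.0609
t 26.7 tcp [ 0.6352 -0.1399  0.1442] 
M [[-0.161, 0.987, 0.028], [0.828, 0.12, 0.548], [0.538, 0.112, -0.836]] 
F [-0.1 -0.1  0.5] T [-0.56 -0.04 -0.02] w 0.0609 q [ 1.1   0.89 -1.14  1.56  0.22  1.18  0.2 ]
at [ 0.6352 -0.1399  0.1442] tool shift cm [-1.22 -0.01  1.19] rows 1 each [-1.22 -0.01  1.19] F [-0.1 -0.1  0.5]
828 [ 0.642029   -0.09911351]
[ 0.72682164 -0.68682626] 0.04351469868151504 0.014337167408487245
[ 0.62300899 -0.116655  ] [ 0.66056072 -0.07989061]
```

View pics/w14.png

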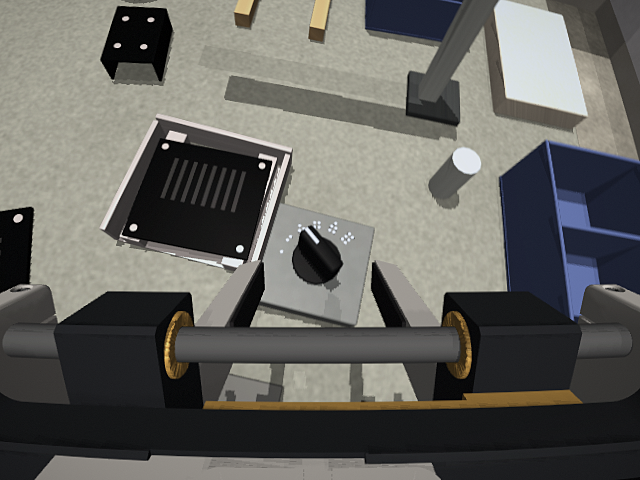

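```bash
python3 -c "
from h import *
to([.6421,-.0891,.048])"
```

```text
at [ 0.6353 -0.1424  0.144 ] tool shift cm [-0.85  0.23 10.97] rows 3 each [-0.28  0.08  3.66] F [-0.4 -0.6 -0. ]
```

```bash
python3 -m inch '[[[-0.4,0.1,2.5],0,0.65],[[-0.25,0.08,3.5],0,0.65],[[-0.1,0.05,2.5],0,0.65],[[-0.1,0,1.7],0,0.65],[[0,0,0.77],0,0.65]]';python3 -m inch '[[[0,0,0],0,0.65]]';python3 -c "
from h import *
st();to([.6421,-.0891,.048])"
```

```text
clock: 27.25
eef_pos: [0.6425, -0.0911, 0.0473]
orientation: [-1.778, -2.052, -0.641]
wrist_force: [-0.6, -0.8, 1.3]
grip_width: 0.0607
clock: 27.35
eef_pos: [0.6429, -0.0911, 0.0484]
orientation: [-1.777, -2.054, -0.642]
wrist_force: [-0.1, -0.3, 0.7]
grip_width: 0.061
t 27.35 tcp [ 0.6429 -0.0911  0.0484] 
M [[-0.153, 0.988, 0.031], [0.83, 0.111, 0.547], [0.537, 0.11, -0.837]] 
F [-0.1 -0.3  0.7] T [-0.51 -0.1  -0.01] w 0.061 q [ 1.02  0.97 -1.07  1.65  0.28  0.99  0.16]
at [ 0.6429 -0.0911  0.0484] tool shift cm [ 0.16 -0.06  0.14] rows 1 each [ 0.16 -0.06  0.14] F [-0.1 -0.3  0.7]
```

Now close and let the jaws swing the bar into line.

```bash
python3 -m inch '[[[0.15,-0.05,0],0,0.4],[[0,0,0],0,0.3],[[0,0,0],0,0.2],[[0,0,0],0,0.2],[[0,0,0],0,0.1]]';python3 -m inch '[[[0,0,0],0,0],[[0,0,0],0,0],[[0,0,0],0,0]]';python3 -c "
from h import *
st();shot('wrist','w15');shot('scene','s15')
im=cv2.imread('pics/s15.png')[240:360,200:360];cv2.imwrite('pics/s15c.png',cv2.resize(im,None,fx=4.5,fy=4.5,interpolation=2))"
```

```text
clock: 27.85
eef_pos: [0.6422, -0.0899, 0.0498]
orientation: [-1.777, -2.055, -0.642]
wrist_force: [-2.5, 0.9, 1.8]
grip_width: 0.0249
clock: 28.15
eef_pos: [0.6419, -0.0896, 0.0496]
orientation: [-1.776, -2.055, -0.642]
wrist_force: [-5.2, 0.1, 3.3]
grip_width: 0.0152
t 28.15 tcp [ 0.6419 -0.0896  0.0496] 
M [[-0.154, 0.988, 0.031], [0.83, 0.112, 0.547], [0.537, 0.11, -0.837]] 
F [-5.2  0.1  3.3] T [-0.11  1.55  0.81] w 0.0152 q [ 1.02  0.97 -1.07  1.65  0.28  0.99  0.16]
```

View pics/w15.png

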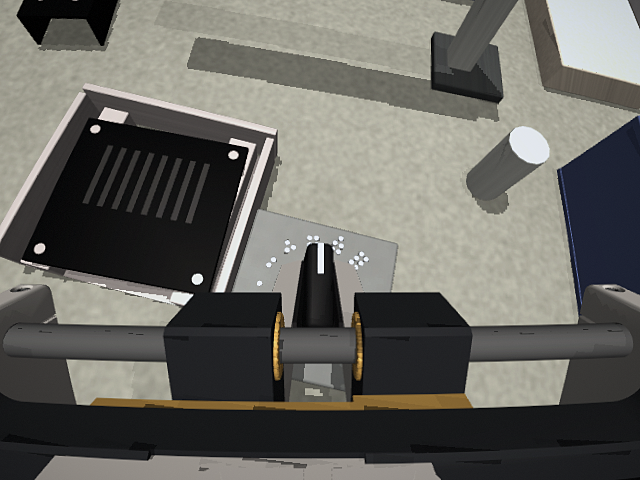

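View pics/s15c.png

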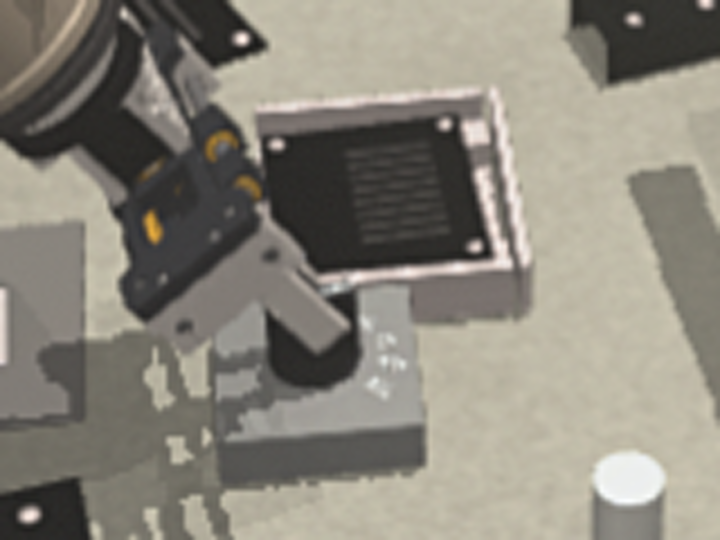

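```bash
python3 -m inch '[[[0,0,0],0,0],[[0,0,0],0,0],[[0,0,0],0,0.3],[[0,0,0],0,0.5],[[0,0,0],0,0.65]]';python3 -m inch '[[[0,0,0],0,0.65],[[0,0,0],0,0.65]]';python3 -m inch '[[[0,0,-1.5],0,0.65],[[0,0,-3],0,0.65],[[0,0,-4],0,0.65],[[0.3,0,-2.5],0,0.65],[[0,0,0],0,0.65]]';python3 -c "
from h import *
st();c=shot('wrist','w16');X=cloud(c);B=X.reshape(-1,3)
m=(abs(B[:,0]-.642)<.03)&(abs(B[:,1]+.098)<.03)&(B[:,2]>.069)&(B[:,2]<.08)
Q=B[m][:,:2];print(m.sum(),Q.mean(0));u,s,v=np.linalg.svd(Q-Q.mean(0),full_matrices=False);print(v[0],np.degrees(np.arctan2(v[0,1],v[0,0])),np.ptp((Q-Q.mean(0))@v[0]),np.ptp((Q-Q.mean(0))@v[1]))
im=c['frame'][100:340,80:420,::-1];cv2.imwrite('pics/w16c.png',cv2.resize(im,None,fx=2.3,fy=2.3,interpolation=2))"
```

```text
clock: 28.75
eef_pos: [0.6428, -0.0899, 0.0497]
orientation: [-1.777, -2.056, -0.643]
wrist_force: [0.8, -0.5, -0.2]
grip_width: 0.0358
clock: 28.95
eef_pos: [0.6425, -0.0898, 0.0497]
orientation: [-1.777, -2.055, -0.643]
wrist_force: [0.0, 0.3, 0.1]
grip_width: 0.0518
clock: 29.45
eef_pos: [0.64, -0.1503, 0.1473]
orientation: [-1.782, -2.057, -0.646]
wrist_force: [-0.4, 0.0, -0.7]
grip_width: 0.061
t 29.45 tcp [ 0.64   -0.1503  0.1473] 
M [[-0.154, 0.987, 0.037], [0.831, 0.109, 0.545], [0.534, 0.115, -0.838]] 
F [-0.4  0.  -0.7] T [-0.48 -0.04 -0.03] w 0.061 q [ 1.1   0.89 -1.13  1.55  0.22  1.18  0.21]
772 [ 0.64188188 -0.09928267]
[ 0.11937615 -0.9928491 ] -83.14389991988831 0.04365582855165921 0.013437275506728422
```

View pics/w16c.png

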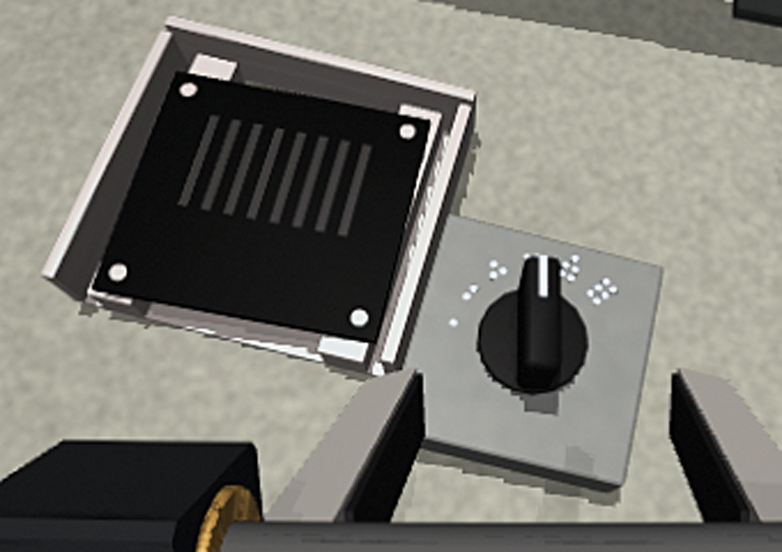

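```bash
python3 - <<'E'
from h import *
c=load('w16')
a=np.array([.6418,-.0993])
for n,uv in zip([1,2,3,5,6],[(453,322),(470,292),(497,270),(570,267),(601,291)]):
    p=onz(c,80+(uv[0]+.5)/2.3-.5,100+(uv[1]+.5)/2.3-.5,.0302)[:2]; az=np.arctan2(*(p-a)[::-1]); print(n,p.round(4),round(np.linalg.norm(p-a),4),np.degrees(az).round(1),'-> pos1 az',np.degrees(az+.45*(n-1)).round(1))
B=np.array([onz(c,80+(u+.5)/2.3-.5,100+(v+.5)/2.3-.5,.030) for u,v in [(450,213),(662,267),(622,487)]]);d=B[1]-B[0];print(np.degrees(np.arctan2(d[1],d[0])))
d=B[2]-B[1];print(np.degrees(np.arctan2(d[1],d[0]))+90)
E
```

```text
1 [ 0.6086 -0.0942] 0.0336 171.3 -> pos1 az 171.3
2 [ 0.6136 -0.0801] 0.0341 145.7 -> pos1 az 171.5
3 [ 0.6235 -0.0684] 0.0359 120.7 -> pos1 az 172.3
5 [ 0.6543 -0.0621] 0.0393 71.4 -> pos1 az 174.5
6 [ 0.6687 -0.071 ] 0.0391 46.4 -> pos1 az 175.3
-6.262371559601573
-6.068516657716842
```

```bash
python3 -m inch '[[[1.5,0,-3],0,0.65],[[1.5,0,-3],0,0.65],[[0,0,0],0,0.65],[[0,0,0],0,0.65]]';python3 - <<'E'
from h import *
st();c=shot('side','d17');shot('scene','s17')
a=cv2.imread('pics/s17.png');cv2.imwrite('pics/s17b.png',a)
X=cloud(load('s17'));m=[dep(load('s17'),*uv).round(4) for uv in [(165,312),(180,310),(195,308)]];print(m)
c=load('w13');X=cloud(c);fitz(X[125:190,298:334]); P=np.array([onz(c,*uv,.006) for uv in [(293,120),(339,120),(340,197),(293,197)]]);print('blade mid',P.mean(0))
mc=np.array([.545,-.328]);y=np.radians(-4.7);Rm=np.array([[np.cos(y),np.sin(y)],[-np.sin(y),np.cos(y)]]);print('in mat',Rm@(P.mean(0)[:2]-mc))
E
```

```text
clock: 29.9
eef_pos: [0.6318, -0.1552, 0.2096]
orientation: [-1.777, -2.056, -0.642]
wrist_force: [0.2, -0.7, -2.3]
grip_width: 0.0611
t 29.9 tcp [ 0.6318 -0.1552  0.2096] 
M [[-0.154, 0.987, 0.032], [0.83, 0.112, 0.546], [0.536, 0.111, -0.837]] 
F [ 0.2 -0.7 -2.3] T [-0.52 -0.04  0.02] w 0.0611 q [ 1.13  0.82 -1.15  1.51  0.16  1.27  0.21]
[array([ 0.5386, -0.3249,  0.0055]), array([ 0.5388, -0.2911,  0.0046]), array([ 0.5409, -0.2569,  0.0054])]
n 2283 mean [ 0.5526 -0.2999  0.006 ] slope x,y [ 0.0022 -0.0048] std 0.00064
blade mid [ 0.55355697 -0.29984993  0.006     ]
in mat [0.00622162 0.02875655]
```

View pics/s17.png

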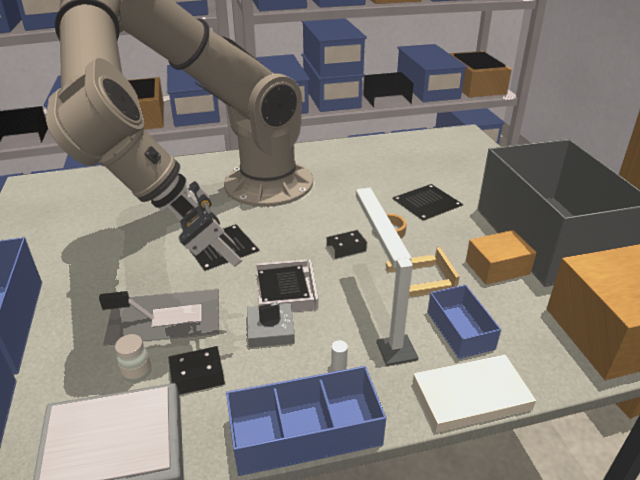

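View pics/d17.png

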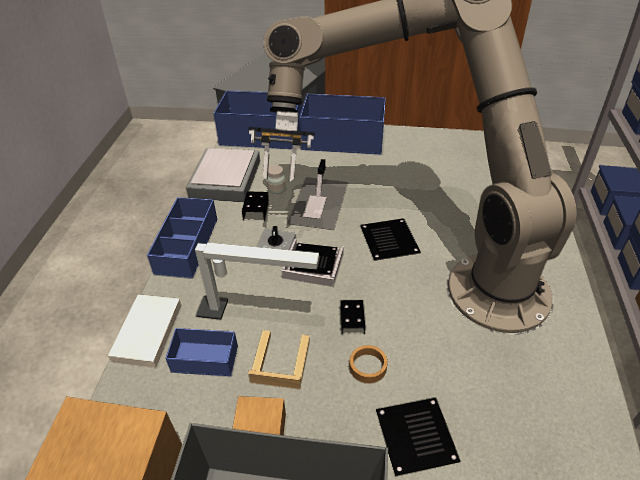

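The final pictures show the rest empty, the panel in the cradle at about (285,285) in the scene view, and the lifter on its mat at about (170,313). The bystanders are where they started and the arm is clear of everything, so I am handing in.

```bash
python3 -c "
from h import *
print(ticket.sign_off())"
```

```text
the job is handed in; nothing more can be done
None
```

The panel lies home in the cradle, the lifter is back flat on its mat, and the dial is at position 4. I handed the job in at about 30 s of the 69 s allowed; sign-off reports no verdict.

**How I got the lean:** the moves only allow a turn about the tool's own axis, so the lean under the lamp bar could not be commanded directly. I pushed the arm repeatedly past its inner reach limit in free space. Each push left some tilt behind, until the gripper leaned about 33 degrees. I kept that lean for the whole job.

**What I did:**
- I gripped the handle behind its middle, slid the blade under the panel, lifted it level and set it down on the cradle's ribs.
- On the way to the cradle I turned the lifter about 0.07 rad, so the panel rolled about 2.3 degrees until it was set down.
- After putting the lifter back, I set the dial by closing the jaws on its bar until it lined up.

**Last checks:**

| Item | Measured |
|---|---|
| Panel in cradle frame | about x ±1 mm, y -3 mm, top 24 mm high, about 4 degrees off square |
| Blade middle in mat frame | about (6, 29) mm, flat, top at 6 mm |
| Dial | about 1.34 rad |
| Bystanders | unmoved by eye in the scene and side pictures |

**Disagreements:** the two panel readings differed by 1.5 mm in x. The dot marks put the dial's zero direction between 171 and 175 degrees, which moves the dial reading by about 0.04 rad either way. Both are inside the tolerances.

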